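Lay the breakfast shelf: turn the tile trivets, tip out the rusks

TASK

Lay the breakfast shelf. Turn every tile trivet over so that it lies flat on the shelf with its glazed face up: push it up the low metal upstand at the back until it stands, then tip it back over, without carrying any tile through the air. Also pick up the metal tray by its wooden tab, tip it over the wooden basket so that all the rusks slide in, and put the empty tray back flat on its grey mat; leave everything else on the shelf where it stands.

Things in the scene. Friction and masses are not known exactly. Their poses are not given: they have to be found in the camera images.
- upstand: fixed slippery aluminium upstand (friction 0.18), 460 mm long. Origin on the shelf at the middle of its front foot line; x points across it away from the robot, y along it. From the foot line a 58 degree ramp rises to 36 mm at x = 22 mm, then at 74 degrees to 50 mm at x = 27 mm; a vertical wall goes on up to 62 mm, 10 mm thick (back at x = 37 mm); the shelf is clear for 60 mm behind it
- upstand_top (a point): middle of the wall's upper front edge (x = 27, z = 62 mm of the upstand). A tile pushed squarely along +x climbs ramp and wall; with its trailing edge at the foot line it stays leaning at about 66 degrees, cork face to the robot, its upper edge 95 mm high, above the wall. If that edge is pulled from behind towards -x past upright, the tile falls glazed face up
- tile1: square tile trivet, 100 x 100 x 12 mm, 0.22 kg: white glazed ceramic on one face, brown cork on the other. Origin at its middle; its z axis points out of the CORK face (at the start straight up, cork face up), x and y along its sides. May be absent
- tile2: square tile trivet, 100 x 100 x 12 mm, 0.22 kg: white glazed ceramic on one face, brown cork on the other. Origin at its middle; its z axis points out of the CORK face (at the start straight up, cork face up), x and y along its sides. May be absent
- tile3: square tile trivet, 100 x 100 x 12 mm, 0.22 kg: white glazed ceramic on one face, brown cork on the other. Origin at its middle; its z axis points out of the CORK face (at the start straight up, cork face up), x and y along its sides. May be absent
- tray: aluminium serving tray, floor 190 (x) x 150 (y) x 4 mm, 0.25 kg, slippery (pieces slide from about 20 degrees). Origin at the centre of its underside, z up. Side rims 20 mm high along both long sides; the end at +x is open (the pouring lip); an upright wooden tab, 12 mm thick (x), 70 mm wide (y), its top 70 mm above the underside, stands at x = -70 mm; the rusks lie between x = 0 and x = 85 mm, at least 60 mm clear of the tab
- tray_grip (a point): point on the middle plane of the tray's tab, 50 mm above the tray's underside, 20 mm below the tab's top; axes as the tray
- tray_lip (a point): middle of the tray's open pouring lip, on the upper face of the floor (x = 95 mm, z = 4 mm of the tray)
- mat: thin fixed grey mat, 180 (x) x 220 (y) x 3 mm, on which the tray lies at first, centred, tab to the left (+y) and pouring lip to the right, seen from the robot; origin at the centre of its underside
- basket: loose open wooden basket, 200 (x) x 180 (y) x 75 mm high, walls and floor 6 mm thick, 0.5 kg; origin at the centre of its underside, z up
- rusk1: chunky rusk (rounded brown block), 32 x 60 x 24 mm (its x, y, z), 30 g; origin at the centre of its underside; at first lies on the tray. May be absent
- rusk2: chunky rusk (rounded brown block), 32 x 60 x 24 mm (its x, y, z), 30 g; origin at the centre of its underside; at first lies on the tray. May be absent
- rusk3: chunky rusk (rounded brown block), 32 x 60 x 24 mm (its x, y, z), 30 g; origin at the centre of its underside; at first lies on the tray. May be absent
- rusk4: chunky rusk (rounded brown block), 32 x 60 x 24 mm (its x, y, z), 30 g; origin at the centre of its underside; at first lies on the tray. May be absent
- mug: white ceramic mug, 80 mm across, 95 mm high; bystander, origin at its foot
- butter_tub: white plastic butter tub with grey lid, 126 x 96 x 60 mm; bystander, origin at its foot
- teaspoon: steel teaspoon, 140 mm long, lying flat on the left; bystander
- pot_lid: aluminium pot lid, 156 mm across, 42 mm high to the top of its black knob, behind the upstand; bystander, origin at its foot
- jam_jar: jam jar, 70 mm across, 95 mm high, behind the upstand; bystander, origin at its foot
- salt_shaker: salt shaker, 42 mm across, 80 mm high, behind the upstand; bystander, origin at its foot

How it is judged:
By the outcome, as a careful person would: the job done as asked, in the order asked, and still so for the second after the job is handed in, with the robot touching nothing.
Of tile1, tile2, tile3 only 2 to 3 are there at a start; the rules pass over those that are not, and their reading is None.
Of rusk1, rusk2, rusk3, rusk4 only 2 to 4 are there at a start; the rules pass over those that are not, and their reading is None.
At some moment in a run one of tile1, tile2, tile3, basket may be knocked a few centimetres aside while the robot is not near it.
It also fails if it takes over 210 s, if anything falls off the work surface, if the arm or the gripper's body presses on something with over 40 N, if the wrist force passes 120 N, or if a joint passes its speed limit or range.

ROBOT

A 6-joint arm with a two-finger parallel gripper is mounted at the origin on the work surface. World frame = base frame: x ahead of the robot, y to its left, z up, the work surface at z = 0. Lengths are in m, angles in rad, forces in N, time in s.
With the tool pointing down it reaches from about 0.375 to 0.9 m from the base axis. Payload 3.1 kg.
Tool frame: the origin (TCP) lies between the finger pads; the fingertips stand 22 mm ahead of it and the grasp point (between the pads) lies 3 mm ahead of it (robot.tcp_to_tips is the distance from the TCP to the fingertips, in m); z points along the fingers, x is the direction in which the jaws open and shut, and the axes are right-handed (so a half turn about z gives the same grasp; the last joint's range is limited). The gripper opens to 85 mm and grips with 20 to 120 N. Pads are 22 mm wide; open, the fingers measure 114 mm over their backs; the gripper's body (76 mm by 85 mm) begins 54 mm behind the grasp point. The pads swing forward as they close: fully open they stand 13 mm farther back than shut.
Start: joints at [1.026, 0.527, 1.433, -0, 1.181, -0.178], TCP at [0.224, 0.583, 0.253] pointing down, gripper open.
Joint ranges: [-3.08, 3.08], [-0.75, 2.2], [0.22, 2.44], [-1.43, 4.57], [0, 2.65], [-2.85, 2.85]. Speed limits (rad/s): [2.79, 2.79, 3.14, 3.14, 3.14, 3.14].

INTERFACE

Orientations are given as [roll, pitch, yaw] about the fixed x, y, z axes, in that order (R = Rz(yaw) Ry(pitch) Rx(roll)).
In Python, from bench import robot gives the robot as it stands.
- The arm moves only by the tool step_arm, never from a script. Its argument "motion" is text: rows parted by semicolons, each of 6 numbers parted by spaces: the shift along the tool's x, y, z each as a share of 0.5 m, from -1 to 1, then the turn, a rotation vector about the tool's x, y, z each as a share of 90 degrees, from -1 to 1. In form: dx dy dz wx wy wz; .... A call has 1 to 5 rows; each row is the pose to reach, as a shift and turn from the pose commanded when the call began, along the tool's axes at that moment; what a row does not reach only later rows make up. A row lasts 1/12 s, in which the tool goes at most 41.7 mm and 7.16 degrees, less where a joint would pass 70% of its speed; a pose out of reach is approached as far as the arm can. A call with a number of a shift or a turn outside -1 to 1 is refused whole. A call with a gripper value outside its range is refused whole. "jaw" is the opening in per cent of the stroke, from 0 (shut) to 100 (fully open), set as the call begins (left out, the last holds). The fingers move at their own pace and stop on an object; the grip force is fixed at half the most. Time passes only in rows, so rows that repeat a pose let the fingers close. It gives the time, the measured TCP pose, the force and the opening at its end, in the units of the state.
- robot.read_state(): the state, without advancing time (a new reading comes with each control period).
- robot.read_camera(name): name is "scene" or "top" or "wrist"; returns the picture (400x640x3 uint8, red, green, blue); there is no depth.
- robot.camera_model(name): a dict with "fovy" (degrees; the focal length in pixels is half the picture's height over the tangent of half this angle, whatever the lens; pixels are square), "cx", "cy" (the principal point, pixels), "pose" (4x4, takes a point from camera to world coordinates); the wrist camera has in their place "T_tool_cam" (4x4, takes a point from camera to tool coordinates, whose origin is the TCP and whose axes are the tool frame's). Camera axes: x right, y up, looking along -z (the intrinsics and any distortion apply to the point x, -y, -z); pixel columns grow to the right and rows downward; lengths in m; the calibration is good to about 2 mm. A picture is of the moment at which its call begins: read the wrist's pose just before it. camera_model takes no time and is no camera call.
- robot.finish_job(): hands the job in, once; it reports no verdict.
Trained networks look in the newest picture that a camera, given by its name, has taken for a name from the list of things; names that differ only in an ending like _2 or _b are one class to them, and where a whole thing is asked for, a point or a joint stands for the part that bears it (a point fixed in the world has none). Each returns a list of dicts, best first, with "score" (0 to 1); they miss things now and then, are a little off and sometimes report something else, mostly with a low value. They report only what shows in the picture. A call takes as long as a camera call.
- robot.regions_of(thing, camera): "mask" (400x640 bool, what is visible of it) and "uv" ([column, row] in pixels, amid what is visible of it).
The state is a dict: "t": time; "q": joint angles; "joint_velocities": joint speeds; "effort": joint torques, N m; "tcp_pos": TCP position; "eef_rot": TCP orientation; "ft_force": force on the tool from outside, world axes, zero at the start; "moment": the same for the moment, N m; "grip_width": finger opening in m.
Only numpy, scipy, OpenCV 4.12 (cv2) and the standard library are available. Lean on these libraries where they do the work, as an engineer would, in place of code of your own. Each camera call takes 0.05 s, during which the arm holds its last target. There are 200 camera calls.

## Working session

There is one attempt and no reset: what is moved stays moved. The work goes in short steps, Python scripts to look and compute and a tool call to move; the robot and the scene stay as the last step left them, time stands still between calls to the robot, and variables do not carry over. Pictures are saved under pics/ and viewed, about 12 in all and at most 16, crops included, and the job is handed in when it is done.

Besides the shell and the picture viewer there is one more tool, called in YAML: its name, and indented under it one key for each argument. step_arm: Moves the arm, as the interface text tells. Shift numbers are shares of 0.5 m and turn numbers shares of 90 degrees, none past 1 either way. Its arguments: {"type":"object","properties":{"motion":{"type":"string"},"jaw":{"type":"number"}},"required":["motion"]}

```bash
ls; mkdir -p pics; python3 - <<'E'
from bench import robot
import cv2,numpy as np
s=robot.read_state();print({k:np.round(v,3) for k,v in s.items()})
for n in("scene","top"):
    im=robot.read_camera(n);cv2.imwrite(f"pics/{n}0.png",im[:,:,::-1])
    m=robot.camera_model(n);print(n,m)
print(robot.camera_model("wrist"))
E
```

```text
pics
{'t': np.float64(0.0), 'q': array([ 1.025,  0.528,  1.434,  0.   ,  1.181, -0.179]), 'joint_velocities': array([-0.002, -0.   ,  0.001, -0.001,  0.   ,  0.001]), 'effort': array([-0.0000e+00, -4.4235e+01, -1.7803e+01, -0.0000e+00,  8.0000e-03,
        0.0000e+00]), 'tcp_pos': array([0.224, 0.583, 0.252]), 'eef_rot': array([-3.141e+00,  2.000e-03,  1.204e+00]), 'ft_force': array([-0.317,  0.866,  0.589]), 'moment': array([ 0.007, -0.017,  0.006]), 'grip_width': np.float64(0.086)}
scene {'fovy': 42.46517152019969, 'cx': 325.85904629758164, 'cy': 193.0295371531538, 'pose': array([[-0.80449089, -0.35912907,  0.47309694,  1.18107207],
       [ 0.59394755, -0.49250807,  0.63613057,  0.84309275],
       [ 0.00455108,  0.79275602,  0.60952209,  0.83706009],
       [ 0.        ,  0.        ,  0.        ,  1.        ]])}
top {'fovy': 42.714416682788304, 'cx': 314.26649880186613, 'cy': 203.24054945672165, 'pose': array([[ 0.01861792,  0.97995778, -0.19833336,  0.31203568],
       [-0.99966996,  0.01473301, -0.02104558,  0.0230172 ],
       [-0.01770173,  0.19865972,  0.97990865,  1.32408704],
       [ 0.        ,  0.        ,  0.        ,  1.        ]])}
{'fovy': 68.02478071502142, 'cx': 323.9386218753515, 'cy': 199.0193510096662, 'T_tool_cam': array([[ 9.99999852e-01,  3.04388918e-04,  4.51950526e-04,
        -5.16993473e-04],
       [ 4.31079585e-04, -9.49259588e-01, -3.14493321e-01,
        -8.15573152e-02],
       [ 3.33290088e-04,  3.14493469e-01, -9.49259578e-01,
        -1.21151350e-01],
       [ 0.00000000e+00,  0.00000000e+00,  0.00000000e+00,
         1.00000000e+00]])}
```

View pics/top0.png

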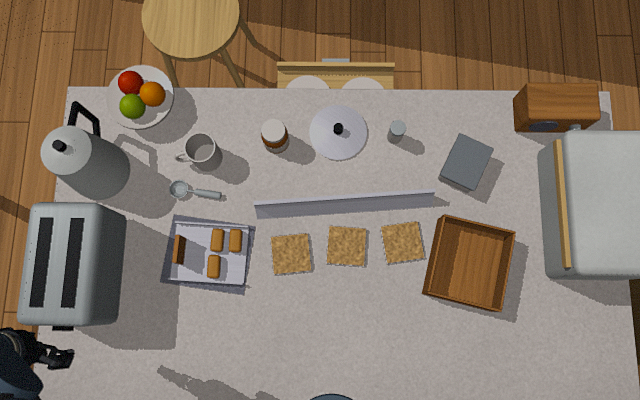

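View pics/scene0.png

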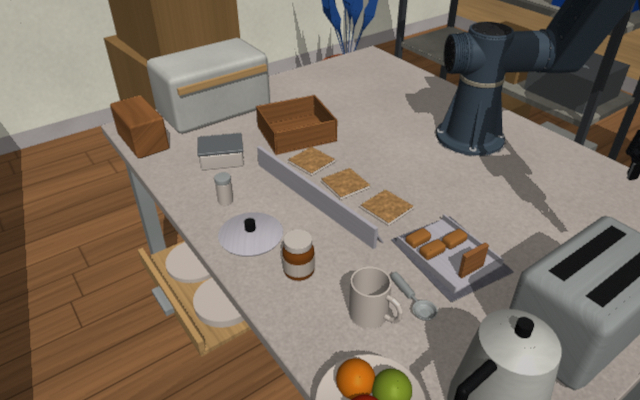

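```bash
cat > h.py <<'E'
from bench import robot
import cv2,numpy as np
from scipy.spatial.transform import Rotation as Ro
def cam(n,s=None):
    m=robot.camera_model(n)
    f=200/np.tan(np.radians(m["fovy"])/2)
    if n=="wrist":
        s=s or robot.read_state()
        T=np.eye(4);T[:3,:3]=Ro.from_euler('xyz',s['eef_rot']).as_matrix();T[:3,3]=s['tcp_pos']
        P=T@m["T_tool_cam"]
    else: P=m["pose"]
    return f,m["cx"],m["cy"],P
def rays(c,uv):
    f,cx,cy,P=c;uv=np.atleast_2d(uv).astype(float)
    d=np.c_[(uv[:,0]-cx)/f,-(uv[:,1]-cy)/f,-np.ones(len(uv))]
    return P[:3,3],d@P[:3,:3].T
def bp(c,uv,z):
    o,d=rays(c,uv);return o+d*((z-o[2])/d[:,2])[:,None]
def proj(c,p):
    f,cx,cy,P=c;q=(np.atleast_2d(p)-P[:3,3])@P[:3,:3]
    return np.c_[cx+f*q[:,0]/-q[:,2],cy-f*q[:,1]/-q[:,2]]
def tri(c1,u1,c2,u2):
    o1,d1=rays(c1,u1);o2,d2=rays(c2,u2);d1=d1[0];d2=d2[0]
    a=np.linalg.lstsq(np.c_[d1,-d2],o2-o1,rcond=None)[0]
    p,q=o1+a[0]*d1,o2+a[1]*d2;return (p+q)/2,np.linalg.norm(p-q)
def rect(c,mask,z):
    ct=max(cv2.findContours(mask.astype(np.uint8),cv2.RETR_EXTERNAL,cv2.CHAIN_APPROX_NONE)[0],key=cv2.contourArea)
    w=bp(c,ct[:,0],z)[:,:2].astype(np.float32)
    r=cv2.minAreaRect(w*1000);return np.round(r[0],0),np.round(r[1],0),round(r[2],1)
E
python3 - <<'E'
from h import *
np.set_printoptions(suppress=True,precision=3)
for n in("scene","top"):
    robot.read_camera(n);c=cam(n)
    for th,z in(("tile1",.012),("basket",.075),("upstand",.03),("tray",.005),("tray_grip",.05),("mat",.003),("rusk1",.025),("butter_tub",.06)):
        for r in robot.regions_of(th,n):
            if r["score"]>.3: print(n,th,round(r["score"],2),np.round(r["uv"]),r["mask"].sum(),rect(c,r["mask"],z),bp(c,r["uv"],z)[0])
E
```

```text
scene tile1 0.82 [311. 161.] 832 (array([ 485., -166.]), array([114., 111.]), 8.3) [ 0.486 -0.162  0.012]
scene tile1 0.82 [347. 185.] 931 (array([473., -24.]), array([113., 105.]), 84.6) [ 0.472 -0.014  0.012]
scene tile1 0.61 [389. 205.] 1054 (array([452., 119.]), array([107., 105.]), 6.3) [0.442 0.117 0.012]
scene basket 0.76 [294. 124.] 3486 (array([ 455., -278.]), array([289., 227.]), 75.3) [ 0.467 -0.275  0.075]
scene upstand 0.9 [320. 197.] 2571 (array([585., -34.]), array([ 61., 515.]), 4.7) [0.575 0.005 0.03 ]
scene upstand 0.32 [225. 153.] 1480 (array([ 683., -339.]), array([181., 130.]), 64.2) [ 0.677 -0.321  0.03 ]
scene tray 0.8 [456. 257.] 3178 (array([432., 319.]), array([202., 177.]), 87.0) [0.436 0.342 0.005]
scene tray 0.66 [465. 287.] 899 (array([447., 340.]), array([202., 178.]), 83.4) [0.489 0.417 0.005]
scene tray_grip 0.92 [455. 261.] 3219 (array([476., 350.]), array([185., 170.]), 86.8) [0.488 0.376 0.05 ]
scene tray_grip 0.74 [347. 185.] 888 (array([507.,  18.]), array([102., 100.]), 86.7) [0.507 0.027 0.05 ]
scene mat 0.58 [445. 285.] 1207 (array([445., 328.
[... 1094 characters left out ...]
[200. 253.] 3427 (array([445., 321.]), array([197., 153.]), 87.2) [0.442 0.345 0.005]
top tray_grip 0.58 [200. 254.] 3424 (array([441., 312.]), array([189., 148.]), 87.2) [0.436 0.333 0.05 ]
top mat 0.63 [192. 283.] 1228 (array([441., 327.]), array([217., 179.]), 82.7) [0.367 0.36  0.003]
top rusk1 0.78 [219. 238.] 348 (array([475., 299.]), array([62., 41.]), 0.9) [0.482 0.293 0.025]
top rusk1 0.57 [233. 243.] 299 (array([473., 251.]), array([62., 33.]), 0.9) [0.469 0.257 0.025]
top butter_tub 0.84 [468. 163.] 2027 (array([ 677., -333.]), array([ 99., 141.]), 64.2) [ 0.677 -0.339  0.06 ]
top butter_tub 0.65 [206. 155.] 1209 (array([702., 345.]), array([119.,  95.]), 69.6) [0.691 0.332 0.06 ]
```

```bash
python3 - <<'E'
from h import *
np.set_printoptions(suppress=True,precision=4)
from scipy.stats import theilslopes
robot.read_camera("top");c=cam("top");m=robot.regions_of("upstand","top")[0]["mask"]
cols=np.where(m.any(0))[0];print(cols.min(),cols.max());cols=cols[8:-8]
lo=np.array([[u,np.where(m[:,u])[0].max()+.5] for u in cols]);hi=np.array([[u,np.where(m[:,u])[0].min()-.5] for u in cols])
for n,e,z in(("foot",lo,0),("back",hi,.062)):
    w=bp(c,e,z);s=theilslopes(w[:,0],w[:,1]);print(n,"x=",s[1]+0,"+",s[0],"*y deg",np.degrees(np.arctan(s[0])),w[[0,-1]])
print(np.round(lo[::20]).tolist())
robot.read_camera("scene");c2=cam("scene");m=robot.regions_of("upstand","scene")[0]["mask"]
e=[]
for u in np.where(m.any(0))[0][8:-8]: e.append([u,np.where(m[:,u])[0].max()+.5])
w=bp(c2,e,0.0);s=theilslopes(w[:,0],w[:,1]);print("back foot (scene)",s[1],s[0],w[[0,-1]])
print(robot.tcp_to_tips)
E
```

```text
439 492
foot x= 0.603759203782057 + -0.06351636240035514 *y deg -3.6343373723875834 [[ 0.6387 -0.2993  0.    ]
 [ 0.6784 -0.3986  0.    ]]
back x= 0.7365118747326042 + -0.012449545693107657 *y deg -0.7132695764269401 [[ 0.6917 -0.2865  0.062 ]
 [ 0.7303 -0.3821  0.062 ]]
[[447.0, 184.0], [467.0, 192.0]]
back foot (scene) 0.5933013116530402 -0.08483836535140898 [[ 0.6106 -0.2176  0.    ]
 [ 0.5687  0.2059  0.    ]]
0.022
```

step_arm:
  motion: "0 0 0 0 0 0.08; 0 0 0 0 0 0.16; 0 0 0 0 0 0.22; 0 0 0 0 0 0.29; 0 0 0 0 0 0.29"
  jaw: 50

```text
t: 1.62
tcp_pos: [0.2241, 0.5834, 0.2533]
eef_rot: [-3.142, 0.0, 0.747]
ft_force: [0.7, 0.1, -0.1]
grip_width: 0.0425
```

```bash
python3 - <<'E'
from h import *
np.set_printoptions(suppress=True,precision=4)
from scipy.stats import theilslopes
robot.read_camera("top");c=cam("top")
m=max(robot.regions_of("upstand","top"),key=lambda r:-abs(r["uv"][0]-344))["mask"]
cols=np.where(m.any(0))[0];print(cols.min(),cols.max());cols=cols[8:-8]
lo=np.array([[u,np.where(m[:,u])[0].max()+.5] for u in cols]);hi=np.array([[u,np.where(m[:,u])[0].min()-.5] for u in cols])
for n,e,z in(("foot",lo,0),("back",hi,.062)):
    w=bp(c,e,z);s=theilslopes(w[:,0],w[:,1]);print(n,"x=",s[1],"+",s[0],"*y deg",np.degrees(np.arctan(s[0])),w[[0,-1]])
E
```

```text
254 435
foot x= 0.5525601694367306 + -0.08736616889339094 *y deg -4.9930348133255285 [[ 0.537   0.1882  0.    ]
 [ 0.5731 -0.2449  0.    ]]
back x= 0.5888283358606902 + -0.0895790314579204 *y deg -5.118837739229084 [[ 0.57    0.1822  0.062 ]
 [ 0.6097 -0.2336  0.062 ]]
```

```bash
cat >> h.py <<'E'
O=np.array([.5565,-.03]);X=np.array([.9962,.0872]);Y=np.array([-.0872,.9962])
def w2u(p): d=np.asarray(p)[:2]-O;return np.array([d@X,d@Y])
def u2w(s,l): return O+s*X+l*Y
def go(pos,R=None,s=None):
    s=s or robot.read_state();R0=Ro.from_euler('xyz',s['eef_rot'])
    R=R if R is not None else Ro.from_euler('xyz',[np.pi,0,np.radians(95)])
    d=R0.inv().apply(np.asarray(pos)-s['tcp_pos'])/.5;w=(R0.inv()*R).as_rotvec()/(np.pi/2)
    return ' '.join(f'{v:.3f}' for v in np.r_[d,w])
E
python3 - <<'E'
from h import *
p=u2w(-.172,.149);print(p,go([*p,.2]))
E
```

```text
[0.3721608 0.1034354] -0.439 0.904 0.107 -0.000 0.000 -0.577
```

step_arm:
  motion: "-0.44 0.9 0.1 0 0 -0.577; -0.44 0.9 0.1 0 0 -0.577; -0.44 0.9 0.1 0 0 -0.577; -0.44 0.9 0.1 0 0 -0.577; -0.44 0.9 0.1 0 0 -0.577"

```text
t: 2.13
tcp_pos: [0.2823, 0.3908, 0.2334]
eef_rot: [3.141, -0.0, 1.359]
ft_force: [1.5, -0.7, 0.1]
grip_width: 0.0431
```

```bash
python3 - <<'E'
from h import *
p=u2w(-.172,.149);print(p,go([*p,.15]))
E
```

```text
[0.3721608 0.1034354] -0.524 0.297 0.167 0.000 -0.000 -0.191
```

step_arm:
  motion: "-0.52 0.3 0.16 0 0 -0.19; -0.52 0.3 0.16 0 0 -0.19; -0.52 0.3 0.16 0 0 -0.19; -0.52 0.3 0.16 0 0 -0.19; -0.52 0.3 0.16 0 0 -0.19"

```text
t: 2.55
tcp_pos: [0.3399, 0.2085, 0.1824]
eef_rot: [3.14, -0.0, 1.652]
ft_force: [1.6, 0.0, -0.7]
grip_width: 0.0427
```

```bash
python3 - <<'E'
from h import *
p=u2w(-.172,.149);print(p,go([*p,.12]))
E
```

```text
[0.3721608 0.1034354] -0.215 0.047 0.125 0.001 -0.000 -0.004
```

step_arm:
  motion: "-0.21 0.047 0.12 0 0 0; -0.21 0.047 0.12 0 0 0; -0.21 0.047 0.12 0 0 0; -0.21 0.047 0.12 0 0 0; -0.21 0.047 0.12 0 0 0"

```text
t: 2.97
tcp_pos: [0.3716, 0.1053, 0.1217]
eef_rot: [-3.14, -0.0, 1.644]
ft_force: [-0.6, -0.0, 0.2]
grip_width: 0.0429
```

```bash
python3 - <<'E'
from h import *
p=u2w(-.172,.149);s=robot.read_state();print(p,go([*p,.04]),s['tcp_pos'],s['eef_rot'])
im=robot.read_camera("wrist");cv2.imwrite("pics/w1.png",im[:,:,::-1]);c=cam("wrist",s)
for r in robot.regions_of("tile1","wrist"): print(r['score'],r['uv'],rect(c,r['mask'],.012))
for u in robot.regions_of("upstand","wrist"): print(u['score'],u['uv'],rect(c,u['mask'],.03))
E
```

```text
[0.3721608 0.1034354] -0.004 0.001 0.163 -0.001 -0.000 -0.009 [0.37156097 0.10534676 0.12169789] [-3.13988978e+00 -2.28099199e-04  1.64423537e+00]
0.86 [152.1, 274.4] (array([464., -30.]), array([102., 105.]), 86.6)
0.63 [324.8, 274.6] (array([442., 110.]), array([103.,  97.]), 6.8)
0.6 [34.5, 293.9] (array([ 474., -162.]), array([102.,  92.]), 9.7)
0.92 [51.1, 378.7] (array([ 558., -140.]), array([ 51., 114.]), 4.2)
```

View pics/w1.png

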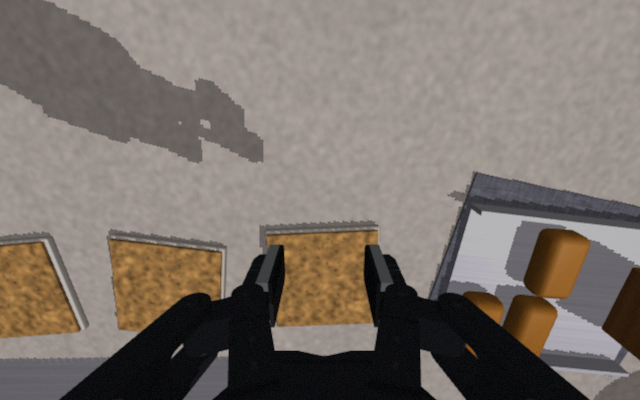

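step_arm:
  motion: "0 -0.01 0.08 0 0 -0.01; 0 -0.01 0.16 0 0 -0.01; 0 -0.01 0.18 0 0 -0.01; 0 -0.01 0.19 0 0 -0.01; 0 -0.01 0.19 0 0 -0.01"

```text
t: 3.53
tcp_pos: [0.3654, 0.108, 0.0269]
eef_rot: [-3.14, -0.0, 1.667]
ft_force: [-0.3, 0.5, 0.6]
grip_width: 0.043
```

step_arm:
  motion: "0 0 0.004 0 0 0; 0 0 0.008 0 0 0; 0 0 0.008 0 0 0"

```text
t: 3.78
tcp_pos: [0.3667, 0.107, 0.0246]
eef_rot: [3.138, 0.0, 1.665]
ft_force: [0.0, 0.3, -0.0]
grip_width: 0.043
```

step_arm:
  motion: "0 0 0.004 0 0 0; 0 0 0.008 0 0 0; 0 0 0.008 0 0 0"

```text
t: 4.03
tcp_pos: [0.3666, 0.1067, 0.0201]
eef_rot: [3.139, 0.0, 1.664]
ft_force: [1.0, 1.0, 8.3]
grip_width: 0.0428
```

step_arm:
  motion: "0 0 0.004 0 0 0; 0 0 0.004 0 0 0; 0 0 0.004 0 0 0"

```text
t: 4.28
tcp_pos: [0.3665, 0.1067, 0.02]
eef_rot: [3.136, 0.001, 1.664]
ft_force: [0.7, 0.6, 34.7]
grip_width: 0.043
```

step_arm:
  motion: "0 0 -0.01 0 0 0.005; -0.006 0.02 -0.01 0 0 0.005; -0.006 0.04 -0.01 0 0 0.005; -0.006 0.06 -0.01 0 0 0.005; -0.006 0.08 -0.01 0 0 0.005"

```text
t: 4.7
tcp_pos: [0.4044, 0.1073, 0.0228]
eef_rot: [-3.137, -0.0, 1.656]
ft_force: [-2.4, -0.6, 3.5]
grip_width: 0.0429
```

step_arm:
  motion: "0 0.02 0 0 0 0; 0 0.04 0 0 0 0; 0 0.06 0 0 0 0; 0 0.08 0 0 0 0; 0 0.1 0 0 0 0"

```text
t: 5.12
tcp_pos: [0.4396, 0.1116, 0.0221]
eef_rot: [-3.105, -0.003, 1.657]
ft_force: [-23.4, -2.0, 16.9]
grip_width: 0.0429
```

step_arm:
  motion: "0 0.02 0 0 0 0; 0 0.04 0 0 0 0; 0 0.06 0 0 0 0; 0 0.07 0 0 0 0; 0 0.08 0 0 0 0"

```text
t: 5.53
tcp_pos: [0.4968, 0.1151, 0.0222]
eef_rot: [3.141, 0.0, 1.656]
ft_force: [-0.6, -0.2, -1.4]
grip_width: 0.043
```

```bash
python3 - <<'E'
from h import *
s=robot.read_state();print(s['tcp_pos'],w2u(s['tcp_pos']),s['eef_rot'],s['ft_force'])
a=robot.read_camera("wrist");b=robot.read_camera("scene")
cv2.imwrite("pics/p1.png",np.hstack([a[:,80:560],cv2.resize(b[100:300,200:520],(640,400))])[:,:,::-1][:, :1120])
i=cv2.imread("pics/p1.png");cv2.imwrite("pics/p1.png",cv2.resize(i,(800,286)))
E
```

```text
[0.49682483 0.11507441 0.02222923] [-0.04679791  0.1497268 ] [3.14066335e+00 1.01384833e-04 1.65588150e+00] [-0.62102416 -0.19338649 -1.4363245 ]
```

View pics/p1.png

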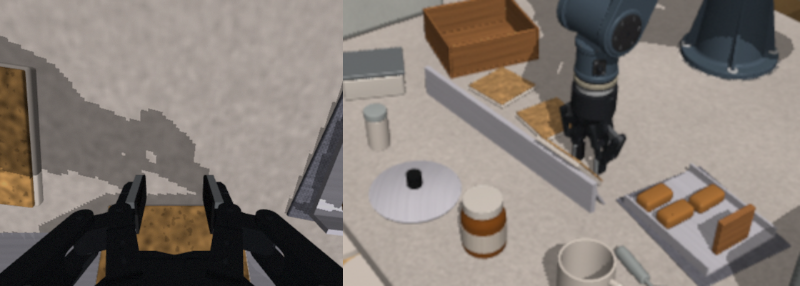

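step_arm:
  motion: "0 0.01 0 0 0 0; 0 0.02 0 0 0 0; 0 0.03 0 0 0 0; 0 0.038 0 0 0 0; 0 0.046 0 0 0 0"

```text
t: 6.05
tcp_pos: [0.5189, 0.117, 0.0224]
eef_rot: [-3.141, -0.0, 1.656]
ft_force: [-2.1, 0.4, -0.4]
grip_width: 0.0428
```

```bash
python3 - <<'E'
from h import *
s=robot.read_state();print(s['tcp_pos'],w2u(s['tcp_pos']),s['eef_rot'],s['ft_force'])
b=robot.read_camera("scene");cv2.imwrite("pics/p2.png",cv2.resize(b[130:290,300:480],(540,480),interpolation=cv2.INTER_CUBIC)[:,:,::-1])
E
```

```text
[0.51888265 0.11704617 0.02236312] [-0.02465198  0.14976762] [-3.14124766e+00 -3.43602834e-05  1.65581767e+00] [-2.09848891  0.36850898 -0.41347456]
```

View pics/p2.png

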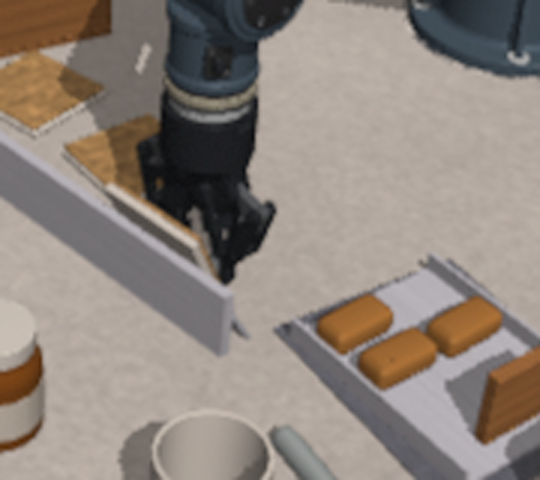

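step_arm:
  motion: "0 0.004 0 0 0 0; 0 0.008 0 0 0 0; 0 0.008 0 0 0 0"

```text
t: 6.35
tcp_pos: [0.5203, 0.1172, 0.0223]
eef_rot: [-3.136, -0.0, 1.656]
ft_force: [-5.1, -1.2, 2.8]
grip_width: 0.0424
```

step_arm:
  motion: "0 -0.03 0 0 0 0; 0 -0.09 0 0 0 0; 0 -0.12 -0.07 0 0 0; 0 -0.12 -0.15 0 0 0; 0 -0.12 -0.23 0 0 0"

```text
t: 6.77
tcp_pos: [0.4615, 0.1122, 0.1377]
eef_rot: [-3.139, -0.0, 1.656]
ft_force: [2.5, -0.1, -0.1]
grip_width: 0.043
```

step_arm:
  motion: "0 0 -0.06 0 0 0; 0 0.08 -0.06 0 0 0; 0 0.16 -0.06 0 0 0; 0 0.24 -0.06 0 0 0; 0 0.28 -0.06 0 0 0"

```text
t: 7.18
tcp_pos: [0.6091, 0.1243, 0.1695]
eef_rot: [3.13, 0.001, 1.655]
ft_force: [1.0, 0.0, 0.4]
grip_width: 0.0425
```

```bash
python3 - <<'E'
from h import *
s=robot.read_state();print(s['tcp_pos'],w2u(s['tcp_pos']),s['eef_rot'],s['ft_force'])
print(go([*u2w(.062,.150),.095]))
b=robot.read_camera("scene");cv2.imwrite("pics/p3.png",cv2.resize(b[130:290,300:480],(540,480),interpolation=cv2.INTER_CUBIC)[:,:,::-1])
E
```

```text
[0.60910829 0.12426531 0.16948949] [0.06586031 0.14909166] [3.13019090e+00 5.65755460e-04 1.65537969e+00] [1.04471681 0.00421617 0.39768143]
0.002 -0.009 0.149 0.007 0.000 -0.002
```

View pics/p3.png

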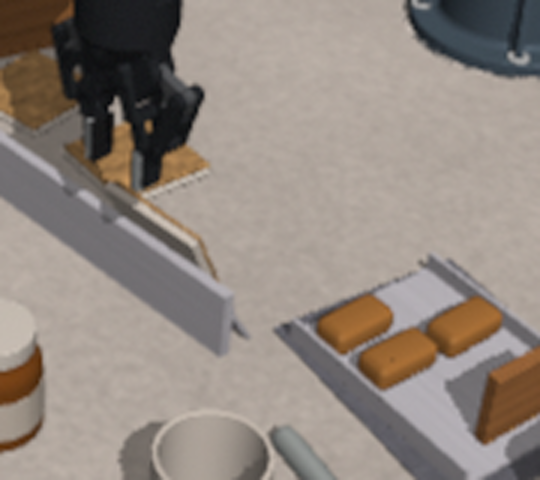

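step_arm:
  motion: "0 0 0.06 0 0 0; 0 0 0.12 0 0 0; 0 0 0.148 0 0 0; 0 0 0.148 0 0 0"

```text
t: 7.57
tcp_pos: [0.6001, 0.124, 0.09]
eef_rot: [-3.136, -0.0, 1.656]
ft_force: [-0.8, -0.9, 0.2]
grip_width: 0.0426
```

step_arm:
  motion: "0 -0.02 0 0 0 0; 0 -0.04 0 0 0 0; 0 -0.055 0 0 0 0; 0 -0.07 0 0 0 0; 0 -0.085 0 0 0 0"

```text
t: 7.98
tcp_pos: [0.5602, 0.1205, 0.0944]
eef_rot: [3.139, 0.0, 1.656]
ft_force: [0.1, 0.1, -0.2]
grip_width: 0.0427
```

step_arm:
  motion: "0 -0.015 0 0 0 0; 0 -0.03 0 0 0 0; 0 -0.045 0 0 0 0; 0 -0.06 0 0 0 0; 0 -0.075 0 0 0 0"

```text
t: 8.4
tcp_pos: [0.5219, 0.1173, 0.0934]
eef_rot: [3.141, 0.0, 1.656]
ft_force: [0.2, -0.3, 0.4]
grip_width: 0.0424
```

```bash
python3 - <<'E'
from h import *
s=robot.read_state();print(s['tcp_pos'],w2u(s['tcp_pos']),s['eef_rot'],s['ft_force'])
b=robot.read_camera("scene");cv2.imwrite("pics/p4.png",cv2.resize(b[130:290,300:480],(540,480),interpolation=cv2.INTER_CUBIC)[:,:,::-1])
robot.read_camera("top");c=cam("top")
for r in robot.regions_of("tile1","top"): print(r['score'],r['uv'],r['mask'].sum(),rect(c,r['mask'],.012))
E
```

```text
[0.5218902  0.1172943  0.09342616] [-0.02163422  0.14975256] [3.14146976e+00 1.04317081e-05 1.65584150e+00] [ 0.19038351 -0.29795457  0.35776162]
0.91 [345.1, 249.4] 1513 (array([467., -33.]), array([101., 102.]), 88.4)
0.84 [403.9, 244.2] 1530 (array([ 478., -175.]), array([101., 102.]), 10.0)
0.57 [304.7, 247.3] 272 (array([480.,  71.]), array([101.,  26.]), 1.1)
0.2 [467.1, 164.4] 2048 (array([ 691., -346.]), array([104., 147.]), 64.4)
```

View pics/p4.png

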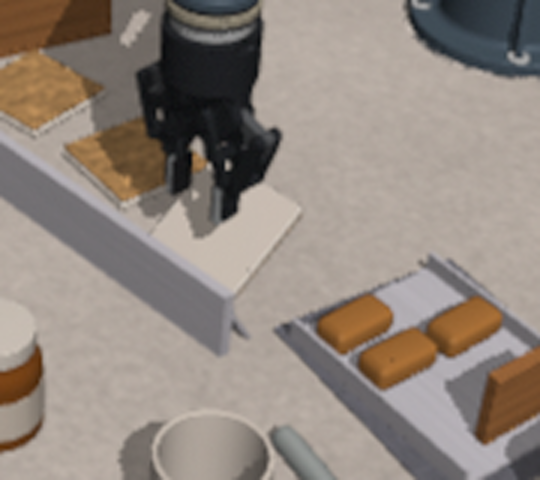

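step_arm:
  motion: "0 0 -0.08 0 0 0; 0 0 -0.1 0 0 0; -0.06 -0.06 -0.1 0 0 0; -0.12 -0.12 -0.1 0 0 0; -0.18 -0.18 -0.1 0 0 0"

```text
t: 8.97
tcp_pos: [0.4425, 0.0211, 0.1441]
eef_rot: [3.138, 0.001, 1.659]
ft_force: [-0.2, -1.2, 0.2]
grip_width: 0.0428
```

step_arm:
  motion: "-0.06 -0.06 0 0 0 0; -0.12 -0.12 0 0 0 0; -0.12 -0.12 0 0 0 0"

```text
t: 9.22
tcp_pos: [0.3835, -0.0466, 0.1436]
eef_rot: [-3.138, -0.0, 1.649]
ft_force: [-0.3, 0.7, -0.2]
grip_width: 0.0428
```

```bash
python3 - <<'E'
from h import *
s=robot.read_state();print(s['tcp_pos'],w2u(s['tcp_pos']),s['eef_rot'],s['ft_force'])
robot.read_camera("wrist");c=cam("wrist",s)
for r in robot.regions_of("tile1","wrist"): print(r['score'],r['uv'],rect(c,r['mask'],.012))
print(go([*u2w(-.168,.005),.03]))
E
```

```text
[ 0.38348073 -0.04660395  0.14355845] [-0.17380966 -0.00145357] [-3.13844883e+00 -4.36468864e-04  1.64888864e+00] [-0.33589577  0.65652648 -0.21938268]
0.98 [485.8, 279.5] (array([473., 110.]), array([100., 102.]), 4.4)
0.93 [181.1, 266.3] (array([ 474., -174.]), array([100., 102.]), 9.7)
0.83 [325.2, 275.5] (array([464., -33.]), array([ 98., 102.]), 86.5)
0.010 0.003 0.228 0.001 0.000 -0.005
```

step_arm:
  motion: "0.01 0.003 0.08 0 0 0; 0.012 0.003 0.16 0 0 0; 0.012 0.003 0.21 0 0 0; 0.012 0.003 0.235 0 0 0; 0.012 0.003 0.235 0 0 0"

```text
t: 9.73
tcp_pos: [0.3892, -0.0361, 0.0234]
eef_rot: [-3.14, -0.001, 1.658]
ft_force: [-0.3, -0.2, -0.2]
grip_width: 0.0425
```

step_arm:
  motion: "0 0 0.003 0 0 0; 0 0 0.006 0 0 0; 0 0 0.006 0 0 0"

```text
t: 9.98
tcp_pos: [0.3894, -0.0369, 0.0236]
eef_rot: [3.139, 0.001, 1.657]
ft_force: [0.7, -0.1, 0.1]
grip_width: 0.0424
```

step_arm:
  motion: "-0.003 0.016 0.002 0 0 0; -0.005 0.032 0.002 0 0 0; -0.005 0.048 0.002 0 0 0; -0.005 0.064 0.002 0 0 0; -0.005 0.08 0.002 0 0 0"

```text
t: 10.4
tcp_pos: [0.4292, -0.0361, 0.0223]
eef_rot: [3.142, 0.0, 1.656]
ft_force: [-1.9, -1.5, 1.5]
grip_width: 0.0429
```

step_arm:
  motion: "0 0.016 0 0 0 0; 0 0.032 0 0 0 0; 0 0.048 0 0 0 0; 0 0.064 0 0 0 0; 0 0.08 0 0 0 0"

```text
t: 10.82
tcp_pos: [0.464, -0.0311, 0.0216]
eef_rot: [-3.132, -0.004, 1.657]
ft_force: [-3.0, -0.3, -0.5]
grip_width: 0.0424
```

step_arm:
  motion: "0 0.016 0 0 0 0; 0 0.032 0 0 0 0; 0 0.048 0 0 0 0; 0 0.06 0 0 0 0; 0 0.07 0 0 0 0"

```text
t: 11.23
tcp_pos: [0.5054, -0.03, 0.0219]
eef_rot: [3.139, 0.001, 1.656]
ft_force: [-1.6, -0.0, 0.3]
grip_width: 0.0426
```

step_arm:
  motion: "0 0.01 0 0 0 0; 0 0.02 0 0 0 0; 0 0.03 0 0 0 0; 0 0.038 0 0 0 0; 0 0.046 0 0 0 0"

```text
t: 11.65
tcp_pos: [0.5264, -0.0277, 0.0219]
eef_rot: [3.142, 0.0, 1.656]
ft_force: [-0.7, -0.2, -0.6]
grip_width: 0.0424
```

```bash
python3 - <<'E'
from h import *
s=robot.read_state();print(s['tcp_pos'],w2u(s['tcp_pos']),s['eef_rot'],s['ft_force'])
b=robot.read_camera("scene");cv2.imwrite("pics/p5.png",cv2.resize(b[110:270,260:440],(540,480),interpolation=cv2.INTER_CUBIC)[:,:,::-1])
E
```

```text
[ 0.52642699 -0.02774143  0.02191514] [-0.02976179  0.00487235] [3.14158460e+00 6.43176451e-06 1.65584111e+00] [-0.65569162 -0.2333906  -0.64148031]
```

step_arm:
  motion: "0 0.007 0 0 0 0; 0 0.013 0 0 0 0; 0 0.017 0 0 0 0; 0 0.02 0 0 0 0; 0 0.02 0 0 0 0"

```text
t: 12.12
tcp_pos: [0.5329, -0.0269, 0.0217]
eef_rot: [-3.134, -0.001, 1.657]
ft_force: [-5.7, -3.2, 3.2]
grip_width: 0.0428
```

Seated as before. Back off, over the top, and check.

step_arm:
  motion: "0 -0.03 0 0 0 0; 0 -0.09 0 0 0 0; 0 -0.12 -0.07 0 0 0; 0 -0.12 -0.15 0 0 0; 0 -0.12 -0.23 0 0 0"

```text
t: 12.53
tcp_pos: [0.4749, -0.0319, 0.1372]
eef_rot: [-3.139, -0.001, 1.655]
ft_force: [1.2, -1.4, 0.2]
grip_width: 0.0428
```

step_arm:
  motion: "0 0 -0.06 0 0 0; 0 0.08 -0.06 0 0 0; 0 0.16 -0.06 0 0 0; 0 0.24 -0.06 0 0 0; 0 0.284 -0.06 0 0 0"

```text
t: 12.95
tcp_pos: [0.6237, -0.0201, 0.1688]
eef_rot: [3.132, 0.002, 1.656]
ft_force: [-0.4, -0.8, 0.0]
grip_width: 0.0428
```

```bash
python3 - <<'E'
from h import *
s=robot.read_state();print(s['tcp_pos'],w2u(s['tcp_pos']),s['eef_rot'],s['ft_force'])
print(go([*u2w(.064,.005),.095]))
b=robot.read_camera("scene");cv2.imwrite("pics/p6.png",cv2.resize(b[110:270,240:420],(540,480),interpolation=cv2.INTER_CUBIC)[:,:,::-1])
E
```

```text
[ 0.62365953 -0.02012369  0.16883422] [0.06776554 0.00398247] [3.13211575e+00 2.21537748e-03 1.65584690e+00] [-0.39680139 -0.80459197  0.02463563]
0.002 -0.009 0.148 0.006 0.001 -0.001
```

View pics/p6.png

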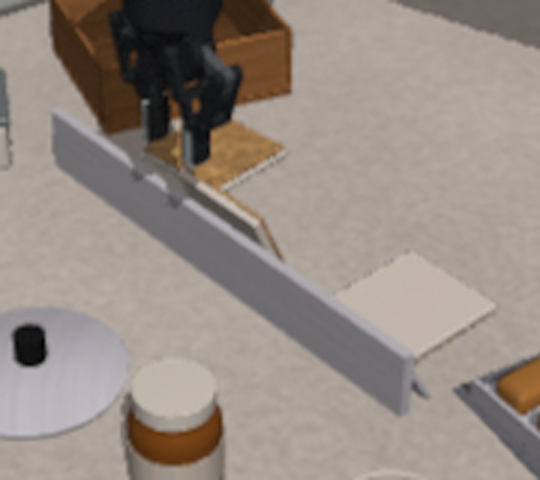

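step_arm:
  motion: "0 -0.004 0.06 0 0 0; 0 -0.004 0.12 0 0 0; 0 -0.004 0.147 0 0 0; 0 -0.004 0.147 0 0 0"

```text
t: 13.33
tcp_pos: [0.6135, -0.0196, 0.09]
eef_rot: [-3.136, -0.002, 1.656]
ft_force: [-0.0, 0.3, -0.2]
grip_width: 0.0425
```

step_arm:
  motion: "0 -0.02 0 0 0 0; 0 -0.04 0 0 0 0; 0 -0.055 0 0 0 0; 0 -0.07 0 0 0 0; 0 -0.085 0 0 0 0"

```text
t: 13.75
tcp_pos: [0.5735, -0.0239, 0.0944]
eef_rot: [3.139, 0.001, 1.656]
ft_force: [0.4, -0.1, -0.7]
grip_width: 0.043
```

step_arm:
  motion: "0 -0.015 0 0 0 0; 0 -0.03 0 0 0 0; 0 -0.045 0 0 0 0; 0 -0.06 0 0 0 0; 0 -0.075 0 0 0 0"

```text
t: 14.17
tcp_pos: [0.5353, -0.027, 0.0934]
eef_rot: [3.142, 0.0, 1.656]
ft_force: [0.6, 0.3, -0.0]
grip_width: 0.0426
```

step_arm:
  motion: "0 0 -0.08 0 0 0; 0 0 -0.1 0 0 0; -0.06 -0.06 -0.1 0 0 0; -0.12 -0.12 -0.1 0 0 0; -0.18 -0.18 -0.1 0 0 0"

```text
t: 14.58
tcp_pos: [0.4551, -0.123, 0.1441]
eef_rot: [3.139, 0.002, 1.659]
ft_force: [0.9, -1.5, 0.9]
grip_width: 0.0427
```

step_arm:
  motion: "-0.06 -0.06 0 0 0 0; -0.12 -0.12 0 0 0 0; -0.12 -0.12 0 0 0 0"

```text
t: 14.83
tcp_pos: [0.3974, -0.192, 0.1436]
eef_rot: [-3.141, 0.002, 1.648]
ft_force: [-0.1, 0.8, -1.1]
grip_width: 0.0428
```

```bash
python3 - <<'E'
from h import *
s=robot.read_state();print(s['tcp_pos'],w2u(s['tcp_pos']),s['eef_rot'],s['ft_force'])
robot.read_camera("wrist");c=cam("wrist",s)
for r in robot.regions_of("tile1","wrist"): R=rect(c,r['mask'],.012);print(r['score'],R,w2u(R[0]/1000))
t=robot.read_camera("top");c=cam("top");cv2.imwrite("pics/t6.png",t[:,:,::-1])
for r in robot.regions_of("tile1","top"): R=rect(c,r['mask'],.012);print(r['score'],R,w2u(R[0]/1000))
E
```

```text
[ 0.39741492 -0.19203535  0.14363886] [-0.17261004 -0.1475474 ] [-3.14098467e+00  1.54862726e-03  1.64840369e+00] [-0.14073363  0.79306218 -1.0893975 ]
0.91 (array([485., -25.]), array([101., 102.]), 4.5) [-0.0707923  0.0112158]
0.63 (array([ 476., -177.]), array([103.,  98.]), 9.4) [-0.0930125 -0.1394218]
0.57 (array([476., 100.]), array([103.,  93.]), 4.7) [-0.0688581  0.1365256]
0.62 (array([477., 112.]), array([103.,  99.]), 2.0) [-0.0668155  0.1483928]
0.59 (array([ 495., -175.]), array([ 71., 101.]), 9.4) [-0.0739103 -0.1390862]
0.49 (array([524.,  20.]), array([18., 16.]), 0.9) [-0.0280165  0.052644 ]
```

View pics/t6.png

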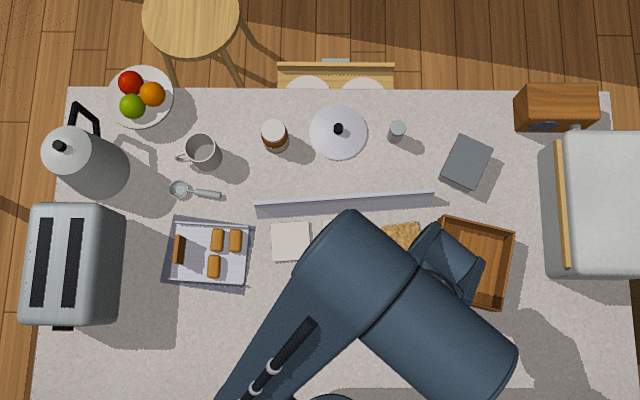

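```bash
python3 - <<'E'
from h import *
np.set_printoptions(suppress=True,precision=3)
im=cv2.imread("pics/top0.png")
c=cam("top")
print("rim z.075",bp(c,[[443,216],[515,232],[504,309],[424,295]],.075)[:,:2].tolist())
print(robot.read_state()['tcp_pos'],go([*u2w(-.166,-.136),.03]),u2w(-.166,-.136))
cv2.imwrite("pics/b.png",cv2.resize(im[195:325,405:535],(520,520),interpolation=cv2.INTER_CUBIC))
E
```

```text
rim z.075 [[0.5374961582956431, -0.2685547327890059], [0.5004420394583315, -0.4427144592847807], [0.31520382378298495, -0.40589269961799945], [0.3445302429334022, -0.21724866334409226]]
[ 0.401 -0.187  0.144] 0.014 0.005 0.227 0.001 0.000 -0.002 [ 0.403 -0.18 ]
```

View pics/b.png

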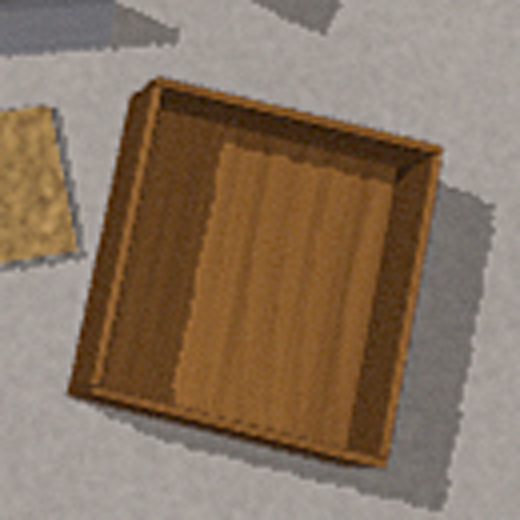

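step_arm:
  motion: "0.014 0.003 0.08 0 0 0; 0.014 0.003 0.16 0 0 0; 0.014 0.003 0.21 0 0 0; 0.014 0.003 0.24 0 0 0; 0.014 0.003 0.24 0 0 0"

```text
t: 15.45
tcp_pos: [0.4018, -0.1775, 0.0213]
eef_rot: [-3.139, -0.003, 1.66]
ft_force: [0.3, 1.6, 0.0]
grip_width: 0.0425
```

step_arm:
  motion: "0 0 0.001 0 0 0; 0 0 0.002 0 0 0; 0 0 0.002 0 0 0"

```text
t: 15.7
tcp_pos: [0.402, -0.1789, 0.0224]
eef_rot: [-3.141, -0.001, 1.658]
ft_force: [0.0, 3.0, -0.3]
grip_width: 0.0425
```

step_arm:
  motion: "0 0.016 0 0 0 0; 0 0.032 0 0 0 0; 0 0.048 0 0 0 0; 0 0.064 0 0 0 0; 0 0.08 0 0 0 0"

```text
t: 16.12
tcp_pos: [0.4422, -0.1769, 0.0227]
eef_rot: [-3.141, 0.0, 1.656]
ft_force: [-3.0, 0.0, 2.7]
grip_width: 0.0426
```

step_arm:
  motion: "0 0.016 0 0 0 0; 0 0.032 0 0 0 0; 0 0.048 0 0 0 0; 0 0.064 0 0 0 0; 0 0.08 0 0 0 0"

```text
t: 16.53
tcp_pos: [0.4793, -0.1721, 0.0221]
eef_rot: [-3.136, -0.003, 1.656]
ft_force: [-2.3, -0.1, -1.3]
grip_width: 0.0429
```

step_arm:
  motion: "0 0.016 0 0 0 0; 0 0.032 0 0 0 0; 0 0.048 0 0 0 0; 0 0.06 0 0 0 0; 0 0.07 0 0 0 0"

```text
t: 16.95
tcp_pos: [0.5181, -0.1709, 0.0224]
eef_rot: [3.139, 0.001, 1.656]
ft_force: [-1.5, 0.0, -0.3]
grip_width: 0.0423
```

step_arm:
  motion: "0 0.01 0 0 0 0; 0 0.02 0 0 0 0; 0 0.03 0 0 0 0; 0 0.038 0 0 0 0; 0 0.046 0 0 0 0"

```text
t: 17.37
tcp_pos: [0.5396, -0.1685, 0.0224]
eef_rot: [3.142, 0.0, 1.656]
ft_force: [-1.2, 0.1, -0.8]
grip_width: 0.0429
```

step_arm:
  motion: "0 0.007 0 0 0 0; 0 0.013 0 0 0 0; 0 0.017 0 0 0 0; 0 0.02 0 0 0 0; 0 0.02 0 0 0 0"

```text
t: 17.78
tcp_pos: [0.5453, -0.1678, 0.0223]
eef_rot: [-3.133, -0.002, 1.658]
ft_force: [-10.0, -5.8, 4.5]
grip_width: 0.0427
```

step_arm:
  motion: "0 -0.03 0 0 0 0; 0 -0.09 0 0 0 0; 0 -0.12 -0.07 0 0 0; 0 -0.12 -0.15 0 0 0; 0 -0.12 -0.23 0 0 0"

```text
t: 18.2
tcp_pos: [0.4883, -0.1727, 0.1379]
eef_rot: [-3.14, -0.002, 1.654]
ft_force: [0.2, -0.8, 0.9]
grip_width: 0.0429
```

step_arm:
  motion: "0 0 -0.06 0 0 0; 0 0.08 -0.06 0 0 0; 0 0.16 -0.06 0 0 0; 0 0.24 -0.06 0 0 0; 0 0.284 -0.06 0 0 0"

```text
t: 18.62
tcp_pos: [0.6364, -0.161, 0.1694]
eef_rot: [3.133, 0.003, 1.656]
ft_force: [0.6, 0.3, -0.2]
grip_width: 0.0425
```

```bash
python3 - <<'E'
from h import *
s=robot.read_state();print(s['tcp_pos'],w2u(s['tcp_pos']),s['eef_rot'],s['ft_force'])
print(go([*u2w(.064,-.136),.095]))
b=robot.read_camera("scene");cv2.imwrite("pics/p7.png",cv2.resize(b[90:290,220:480],(624,480),interpolation=cv2.INTER_CUBIC)[:,:,::-1])
E
```

```text
[ 0.63641164 -0.16097068  0.16936071] [ 0.06818733 -0.13744128] [3.13316557 0.00332245 1.65626575] [ 0.58428763  0.27581679 -0.20900034]
0.003 -0.010 0.149 0.005 0.002 -0.001
```

View pics/p7.png

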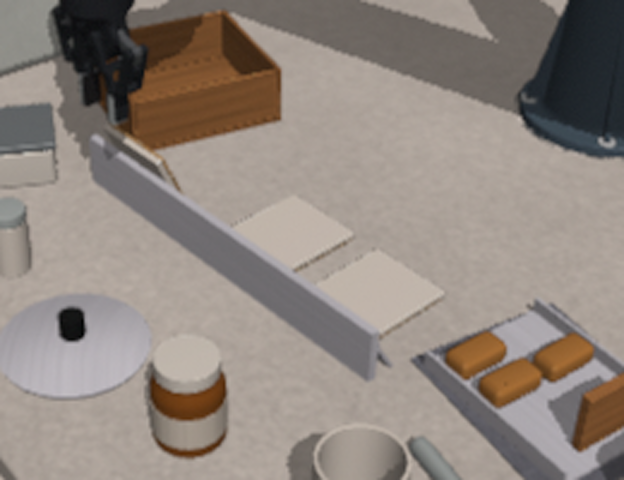

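step_arm:
  motion: "0 -0.004 0.06 0 0 0; 0 -0.004 0.12 0 0 0; 0 -0.004 0.147 0 0 0; 0 -0.004 0.147 0 0 0"

```text
t: 19.0
tcp_pos: [0.6265, -0.1598, 0.0904]
eef_rot: [-3.135, -0.004, 1.656]
ft_force: [-0.5, -0.0, 0.6]
grip_width: 0.043
```

step_arm:
  motion: "0 -0.02 0 0 0 0; 0 -0.04 0 0 0 0; 0 -0.055 0 0 0 0; 0 -0.07 0 0 0 0; 0 -0.085 0 0 0 0"

```text
t: 19.42
tcp_pos: [0.5866, -0.165, 0.0951]
eef_rot: [3.14, 0.001, 1.656]
ft_force: [0.4, 0.7, -0.5]
grip_width: 0.0423
```

step_arm:
  motion: "0 -0.015 0 0 0 0; 0 -0.03 0 0 0 0; 0 -0.045 0 0 0 0; 0 -0.06 0 0 0 0; 0 -0.075 0 0 0 0"

```text
t: 19.83
tcp_pos: [0.5484, -0.1677, 0.0939]
eef_rot: [-3.142, 0.0, 1.656]
ft_force: [0.4, 0.9, -0.3]
grip_width: 0.0423
```

step_arm:
  motion: "0 0 -0.08 0 0 0; 0 0 -0.16 0 0 0; 0.06 -0.04 -0.24 0 0 0; 0.14 -0.06 -0.28 0 0 0; 0.22 -0.08 -0.28 0 0 0"

```text
t: 20.25
tcp_pos: [0.506, -0.0752, 0.2357]
eef_rot: [3.134, 0.004, 1.653]
ft_force: [1.9, 1.3, -0.2]
grip_width: 0.0421
```

step_arm:
  motion: "0.4 -0.08 0 0 0 0; 0.4 -0.08 0 0 0 0; 0.4 -0.08 0 0 0 0; 0.4 -0.08 0 0 0 0; 0.4 -0.08 0 0 0 0"

```text
t: 20.67
tcp_pos: [0.4458, 0.1238, 0.2321]
eef_rot: [-3.141, -0.0, 1.656]
ft_force: [0.5, -0.1, -0.2]
grip_width: 0.0426
```

step_arm:
  motion: "0.4 0 0 0 0 0; 0.4 0 0 0 0 0; 0.4 0 0 0 0 0; 0.4 0 0 0 0 0; 0.4 0 0 0 0 0"

```text
t: 21.08
tcp_pos: [0.4295, 0.3239, 0.2321]
eef_rot: [3.141, -0.001, 1.657]
ft_force: [0.8, -0.2, 0.7]
grip_width: 0.0424
```

```bash
python3 - <<'E'
from h import *
np.set_printoptions(suppress=True,precision=4)
s=robot.read_state();print(s['tcp_pos'],s['eef_rot'],s['ft_force'])
for n in("top","scene","wrist"):
    im=robot.read_camera(n);c=cam(n,s);cv2.imwrite(f"pics/{n}8.png",im[:,:,::-1])
    for th,z in(("tile1",.012),("basket",.075),("tray",.005),("tray_grip",.07),("mat",.003),("rusk1",.028)):
        for r in robot.regions_of(th,n):
            if r["score"]>.4: print(n,th,round(r["score"],2),np.round(r["uv"]),r["mask"].sum(),rect(c,r["mask"],z))
E
```

```text
[0.4295 0.3239 0.2321] [ 3.1411 -0.0007  1.6572] [ 0.7608 -0.2409  0.7033]
top tile1 0.8 [402. 236.] 1483 (array([ 500., -178.]), array([100., 101.]), 5.0)
top tile1 0.76 [291. 244.] 1494 (array([478., 110.]), array([100., 102.]), 5.0)
top tile1 0.71 [344. 240.] 1557 (array([488., -24.]), array([105., 103.]), 4.5)
top basket 0.63 [290. 241.] 1593 (array([470., 107.]), array([100., 100.]), 4.5)
top basket 0.6 [470. 262.] 6743 (array([ 425., -331.]), array([193., 206.]), 78.1)
top tray 0.77 [218. 256.] 2394 (array([445., 314.]), array([181., 156.]), 86.7)
top tray_grip 0.77 [220. 256.] 2233 (array([438., 298.]), array([170., 145.]), 87.1)
top mat 0.7 [230. 286.] 946 (array([435., 281.]), array([134., 183.]), 83.0)
top rusk1 0.86 [234. 243.] 308 (array([473., 250.]), array([62., 33.]), 2.7)
top rusk1 0.78 [216. 239.] 300 (array([474., 297.]), array([34., 59.]), 87.4)
top rusk1 0.52 [214. 265.] 314 (array([407., 303.]), array([59., 33.]), 3.2)
scene tile1 0.91 [343. 186.] 820 (array([490., -17.]), array([ 97., 105.]), 3.7)
scene tile1 0.7 [306. 164.] 747 (array([ 501., -170.]), array([10
[... 873 characters left out ...]
rray([475., 117.]), array([100., 103.]), 4.9)
wrist basket 0.47 [209. 385.] 872 (array([693., 204.]), array([31., 86.]), 59.0)
wrist tray 0.8 [338. 175.] 15691 (array([446., 324.]), array([198., 160.]), 87.3)
wrist tray 0.67 [  1. 359.] 48 (array([ 764., -136.]), array([ 6., 27.]), 75.9)
wrist tray_grip 0.97 [336. 176.] 15825 (array([428., 322.]), array([162., 131.]), 87.3)
wrist mat 0.61 [346. 121.] 5581 (array([437., 330.]), array([220., 174.]), 82.5)
wrist rusk1 0.97 [262. 208.] 1360 (array([471., 257.]), array([33., 63.]), 88.3)
wrist rusk1 0.68 [306. 211.] 1356 (array([472., 302.]), array([33., 64.]), 87.1)
wrist rusk1 0.56 [311. 156.] 1468 (array([405., 308.]), array([32., 59.]), 89.6)
```

View pics/wrist8.png

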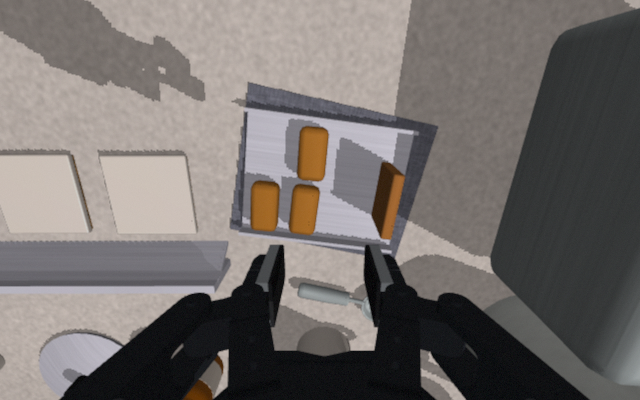

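```bash
python3 - <<'E'
from h import *
np.set_printoptions(suppress=True,precision=4)
s=robot.read_state();cs=cam("scene");ct=cam("top");cw=cam("wrist",s)
print("base scene z0",bp(cs,[[513,290],[525,310],[540,335]],0))
# toaster top far-right corner: top px (125,206), scene (592,218)?
print(tri(ct,[125,207],cs,[605,218]))
print("top edge wrist bp z",[bp(cw,[[553,48],[493,252]],z)[:,:2].tolist() for z in(0,.1,.18)])
print("top cam edge",[bp(ct,[[125,207],[105,325]],z)[:,:2].tolist() for z in(.1,.18)])
# brown tab in wrist
im=cv2.imread("pics/wrist8.png");m=np.zeros(im.shape[:2],bool);m[150:245,365:412]=True
hsv=cv2.cvtColor(im,cv2.COLOR_BGR2HSV);m&=(hsv[:,:,1]>130)&(hsv[:,:,0]<20)
ys,xs=np.where(m);print(len(ys),xs.min(),xs.max(),ys.min(),ys.max())
cv2.imwrite("pics/tab.png",np.hstack([cv2.resize(im[145:260,345:425],(320,460),interpolation=cv2.INTER_CUBIC),cv2.resize(cv2.imread("pics/scene8.png")[230:290,440:500],(460,460),interpolation=cv2.INTER_CUBIC)]))
E
```

```text
base scene z0 [[0.4096 0.4811 0.    ]
 [0.4345 0.5303 0.    ]
 [0.4631 0.5866 0.    ]]
(array([0.4746, 0.5264, 0.2748]), np.float64(0.17359805160643305))
top edge wrist bp z [[[0.27453717117131643, 0.5546949932978713], [0.5206686927123537, 0.5550889060115904]], [[0.29564057716928005, 0.48660305432897255], [0.47207499085109966, 0.4868854227076821]], [[0.312523301967651, 0.4321295031538536], [0.43320002936209645, 0.43232263606455545]]]
top cam edge [[[0.5433882479829292, 0.5138278239284825], [0.2609416583421803, 0.5349404036800466]], [[0.528268240159153, 0.481750979030635], [0.2642808992488104, 0.5014837497306175]]]
1568 372 404 163 238
```

View pics/tab.png

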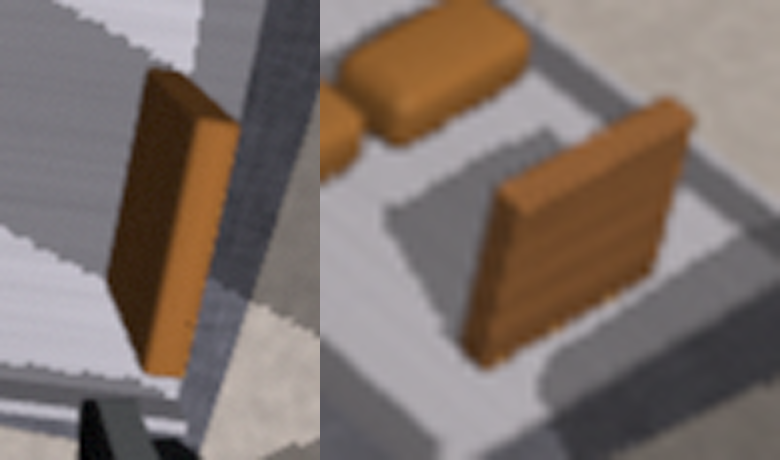

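```bash
python3 - <<'E'
from h import *
np.set_printoptions(suppress=True,precision=4)
s=robot.read_state();cs=cam("scene");cw=cam("wrist",s)
print(tri(cw,[393,206.7],cs,[475.8,250]))
w=bp(cw,[[394.5,174.5],[404.5,176.2],[390.7,238.7],[382,237.5],[393,206.7]],.073);print(w)
a=w[2:4,:2].mean(0)-w[0:2,:2].mean(0);print(np.degrees(np.arctan2(a[1],a[0])))
w2=bp(cs,[[463.5,254.1],[466.7,257.4],[488,245.7],[485,242.8],[475.8,250]],.073);print(w2)
for p in(w[-1],): print(go([.444,.398,.17],Ro.from_euler('xyz',[np.pi,0,np.radians(87.2)])))
E
```

```text
(array([0.4449, 0.3926, 0.0698]), np.float64(0.00018445744615438057))
[[0.4108 0.3881 0.073 ]
 [0.4116 0.398  0.073 ]
 [0.479  0.395  0.073 ]
 [0.4784 0.3858 0.073 ]
 [0.4437 0.3918 0.073 ]]
-2.2161523108702617
[[0.4788 0.3874 0.073 ]
 [0.4809 0.3981 0.073 ]
 [0.4164 0.4011 0.073 ]
 [0.4144 0.3913 0.073 ]
 [0.448  0.3945 0.073 ]]
0.150 0.040 0.124 -0.000 0.000 0.085
```

step_arm:
  motion: "0.139 0.04 0.06 0 0 0.083; 0.139 0.04 0.06 0 0 0.083; 0.139 0.04 0.06 0 0 0.083; 0.139 0.04 0.12 0 0 0.083; 0.139 0.04 0.12 0 0 0.083"
  jaw: 60

```text
t: 22.55
tcp_pos: [0.4418, 0.391, 0.168]
eef_rot: [-3.134, 0.005, 1.527]
ft_force: [-1.6, -0.9, -1.3]
grip_width: 0.0513
```

```bash
python3 - <<'E'
from h import *
np.set_printoptions(suppress=True,precision=4)
s=robot.read_state();print(s['tcp_pos'],s['eef_rot'])
im=robot.read_camera("wrist");c=cam("wrist",s)
print(proj(c,[[.445,.393,.073]]))
hsv=cv2.cvtColor(im[:,:,::-1].copy(),cv2.COLOR_BGR2HSV);u,v=proj(c,[[.445,.393,.073]])[0].astype(int)
m=(hsv[:,:,1]>150)&(hsv[:,:,0]<20);m[:,:u-40]=0;m[:,u+40:]=0;m&=hsv[:,:,2]>150
print(m.sum(),rect(c,m,.073))
print(go([.445,.393,.056],Ro.from_euler('xyz',[np.pi,0,np.radians(87.5)])))
E
```

```text
[0.4418 0.391  0.168 ] [-3.1343  0.0051  1.527 ]
[[327.738  215.8534]]
1037 (array([446., 391.]), array([10., 67.]), 87.2)
0.005 0.007 0.227 -0.004 0.003 -0.001
```

step_arm:
  motion: "0.001 0.006 0.06 0 0 0; 0.001 0.006 0.12 0 0 0; 0.001 0.006 0.18 0 0 0; 0.001 0.006 0.224 0 0 0; 0.001 0.006 0.224 0 0 0"

```text
t: 23.02
tcp_pos: [0.4454, 0.3907, 0.0571]
eef_rot: [-3.135, 0.004, 1.525]
ft_force: [-0.8, -0.3, -0.4]
grip_width: 0.051
```

step_arm:
  motion: "0 0 0 0 0 0; 0 0 0 0 0 0; 0 0 0 0 0 0; 0 0 0 0 0 0; 0 0 0 0 0 0"
  jaw: 0

```text
t: 23.43
tcp_pos: [0.4489, 0.3931, 0.0625]
eef_rot: [3.138, -0.002, 1.526]
ft_force: [-0.4, -0.3, 7.3]
grip_width: 0.0111
```

step_arm:
  motion: "0 0 -0.01 0 0 0; 0 0 -0.02 0 0 0; 0 0 -0.04 0 0 0; 0 0 -0.07 0 0 0; 0 0 -0.1 0 0 0"

```text
t: 23.85
tcp_pos: [0.447, 0.3925, 0.1106]
eef_rot: [-3.14, 0.001, 1.525]
ft_force: [0.3, 0.0, -2.9]
grip_width: 0.011
```

```bash
python3 - <<'E'
from h import *
s=robot.read_state();print(s['tcp_pos'],s['eef_rot'],s['ft_force'],s['moment'])
t=robot.read_camera("scene");cv2.imwrite("pics/s9.png",t[100:350,250:600][:,:,::-1])
E
```

```text
[0.44696974 0.3924655  0.11055487] [-3.14030274e+00  5.26900693e-04  1.52543689e+00] [ 0.32394823  0.04851808 -2.89004694] [ 0.19077112 -0.01558117 -0.02314448]
```

View pics/s9.png

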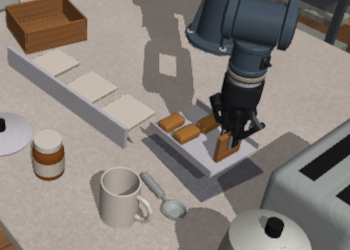

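step_arm:
  motion: "0 0 -0.03 0 0 0; 0 0 -0.08 0 0 0; -0.02 0 -0.14 0 0 0; -0.055 0.005 -0.18 0 0 0; -0.1 0.01 -0.2 0 0 0"

```text
t: 24.32
tcp_pos: [0.4515, 0.3438, 0.2131]
eef_rot: [3.136, -0.004, 1.528]
ft_force: [0.7, 0.7, -2.8]
grip_width: 0.0115
```

step_arm:
  motion: "-0.05 0.005 0 0 0 0; -0.1 0.01 0 0 0 0; -0.15 0.015 0 0 0 0; -0.2 0.02 0 0 0 0; -0.25 0.025 0 0 0 0"

```text
t: 24.73
tcp_pos: [0.4566, 0.216, 0.2102]
eef_rot: [-3.141, -0.0, 1.526]
ft_force: [1.1, 0.1, -3.8]
grip_width: 0.0114
```

step_arm:
  motion: "-0.05 0.005 0 0 0 0; -0.1 0.01 0 0 0 0; -0.15 0.015 0 0 0 0; -0.2 0.02 0 0 0 0; -0.25 0.025 0 0 0 0"

```text
t: 25.15
tcp_pos: [0.4634, 0.0906, 0.2101]
eef_rot: [-3.141, -0.0, 1.525]
ft_force: [0.7, 0.4, -4.0]
grip_width: 0.011
```

step_arm:
  motion: "-0.05 0.005 0 0 0 0.01; -0.1 0.01 0 0 0 0.03; -0.14 0.015 0 0 0 0.06; -0.16 0.02 0 0 0 0.09; -0.17 0.02 0 0 0 0.105"

```text
t: 25.57
tcp_pos: [0.4704, 0.0046, 0.2102]
eef_rot: [3.141, 0.0, 1.357]
ft_force: [-0.2, -0.8, -3.3]
grip_width: 0.0112
```

```bash
python3 - <<'E'
from h import *
np.set_printoptions(suppress=True,precision=4)
s=robot.read_state();print(s['tcp_pos'],s['eef_rot'],s['ft_force'],s['q'])
t=robot.read_camera("top");c=cam("top");cv2.imwrite("pics/t10.png",t[:,:,::-1])
for r in robot.regions_of("basket","top"): print(r['score'],r['uv'],rect(c,r['mask'],.075))
rim=bp(c,[[443.8,215.5],[515,232.5],[501.3,310.5],[429.3,292]],.075);print(rim[:,:2],rim.mean(0))
for r in robot.regions_of("rusk1","top"): print(r['score'],r['uv'])
print(go([.471,-.133,.175],Ro.from_euler('xyz',[np.pi,0,np.radians(77.7)])))
E
```

```text
[0.4704 0.0046 0.2102] [3.1407 0.0001 1.3565] [-0.1799 -0.822  -3.3184] [-0.2283  0.3875  1.8576 -0.0001  0.8956 -1.5848]
0.56 [468.8, 262.3] (array([ 425., -331.]), array([193., 206.]), 77.3)
[[ 0.5388 -0.2706]
 [ 0.4992 -0.4426]
 [ 0.3116 -0.3993]
 [ 0.3518 -0.2301]] [ 0.4254 -0.3357  0.075 ]
0.79 [395.1, 236.0]
0.64 [373.0, 233.2]
0.56 [366.5, 262.0]
-0.272 0.061 0.070 -0.000 -0.000 0.003
```

View pics/t10.png

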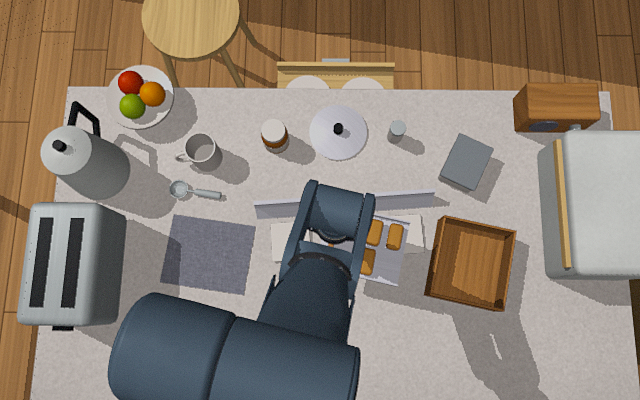

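step_arm:
  motion: "-0.02 0.005 0 0 0 0; -0.06 0.015 0.005 0 0 0; -0.11 0.025 0.01 0 0 0; -0.16 0.035 0.02 0 0 0; -0.205 0.045 0.03 0 0 0"

```text
t: 26.13
tcp_pos: [0.4707, -0.0995, 0.195]
eef_rot: [3.141, 0.0, 1.363]
ft_force: [-0.2, 0.2, -3.5]
grip_width: 0.011
```

step_arm:
  motion: "-0.035 0.01 0.01 0 0 0; -0.058 0.015 0.02 0 0 0; -0.067 0.016 0.025 0 0 0; -0.067 0.016 0.025 0 0 0"

```text
t: 26.47
tcp_pos: [0.471, -0.1333, 0.1818]
eef_rot: [-3.14, -0.001, 1.36]
ft_force: [-0.4, -0.3, -3.3]
grip_width: 0.0111
```

```bash
python3 - <<'E'
from h import *
np.set_printoptions(suppress=True,precision=4)
s=robot.read_state();print(s['tcp_pos'],s['eef_rot'],s['ft_force'],s['q'])
n=np.array([-.22,-.975]);p=np.array(s['tcp_pos']);print("lip",p[:2]+.165*n,p[2]-.0536)
robot.read_camera("top");c=cam("top")
for r in robot.regions_of("basket","top"): print(r['score'],r['uv'],rect(c,r['mask'],.075))
for r in robot.regions_of("mat","top"): print('mat',r['score'],r['uv'],r['mask'].sum(),rect(c,r['mask'],.003))
for r in robot.regions_of("rusk1","top"): print(r['score'],r['uv'],rect(c,r['mask'],p[2]-.03))
E
```

```text
[ 0.471  -0.1333  0.1818] [-3.1399 -0.0006  1.3599] [-0.3601 -0.3086 -3.2841] [-0.5047  0.4576  1.8382  0.0001  0.8475 -1.8647]
lip [ 0.4347 -0.2942] 0.12822961018327053
0.71 [482.5, 267.0] (array([ 423., -335.]), array([188., 208.]), 77.1)
mat 0.59 [203.3, 249.8] 4917 (array([441., 326.]), array([219., 181.]), 82.5)
```

step_arm:
  motion: "-0.008 0 -0.017 0 0.044 0; -0.018 0 -0.033 0 0.089 0; -0.03 0 -0.048 0 0.133 0; -0.042 0 -0.063 0 0.178 0; -0.057 0 -0.076 0 0.222 0"

```text
t: 27.08
tcp_pos: [0.4658, -0.1603, 0.2217]
eef_rot: [3.14, -0.351, 1.364]
ft_force: [0.6, -0.7, -4.4]
grip_width: 0.011
```

```bash
cat >> h.py <<'E'
def pour(th,lip=(.4347,-.2942,.115)):
    n=np.array([-.22,-.975]);t=np.radians(th)
    h=-.165*np.cos(t)+.0536*np.sin(t);z=.165*np.sin(t)+.0536*np.cos(t)
    return [*(np.array(lip[:2])+h*n),lip[2]+z],Ro.from_euler('xyz',[np.pi,0,np.radians(77.9)])*Ro.from_euler('y',th,degrees=True)
E
python3 - <<'E'
from h import *
s=robot.read_state();print(s['tcp_pos'],s['eef_rot'],s['ft_force'],pour(20)[0])
for th in(26,32,38,42,46):print(go(*pour(th)))
E
```

```text
[ 0.46577777 -0.16029408  0.22165106] [ 3.13974629 -0.35108846  1.36380457] [ 0.63023277 -0.67745662 -4.44205395] [np.float64(0.46477774060443217), np.float64(-0.16090092232126646), np.float64(0.22180084812286005)]
-0.014 -0.002 -0.035 0.000 0.065 0.003
-0.031 -0.002 -0.067 -0.000 0.132 0.003
-0.050 -0.003 -0.098 -0.000 0.199 0.003
-0.065 -0.003 -0.117 -0.000 0.243 0.003
-0.081 -0.003 -0.135 -0.000 0.288 0.003
```

step_arm:
  motion: "-0.014 -0.002 -0.035 0 0.065 0; -0.031 -0.002 -0.067 0 0.132 0; -0.05 -0.003 -0.098 0 0.199 0; -0.065 -0.003 -0.117 0 0.243 0; -0.065 -0.003 -0.117 0 0.243 0"

```text
t: 27.5
tcp_pos: [0.4539, -0.2144, 0.2638]
eef_rot: [3.139, -0.727, 1.359]
ft_force: [0.5, 1.1, -2.3]
grip_width: 0.011
```

step_arm:
  motion: "0 0 0 0 0 0; 0 0 0 0 0 0; 0 0 0 0 0 0; 0 0 0 0 0 0; 0 0 0 0 0 0"

```text
t: 27.92
tcp_pos: [0.4537, -0.2088, 0.2647]
eef_rot: [3.141, -0.73, 1.363]
ft_force: [0.3, -0.7, -1.7]
grip_width: 0.0112
```

```bash
python3 - <<'E'
from h import *
s=robot.read_state();print(s['tcp_pos'],s['eef_rot'],s['ft_force'])
for n in("scene","top","wrist"):
    im=robot.read_camera(n);cv2.imwrite(f"pics/{n}11.png",im[:,:,::-1])
    for r in robot.regions_of("rusk1",n): 
        if r['score']>.4:print(n,r['score'],r['uv'],r['mask'].sum())
    for r in robot.regions_of("basket",n)[:1]: print(n,'basket',r['score'],r['uv'],rect(cam(n,s),r['mask'],.075))
print(proj(cam("scene"),[[.425,-.336,.02]]),proj(cam("top"),[[.425,-.336,.02]]))
E
```

```text
[ 0.45372755 -0.20884804  0.26467166] [ 3.14142179 -0.72977144  1.36267006] [ 0.29309236 -0.70934864 -1.71912267]
scene 0.75 [295.6, 114.5] 176
scene 0.61 [320.0, 200.7] 2734
scene 0.59 [278.5, 125.7] 188
scene basket 0.95 [300.0, 128.8] (array([ 455., -281.]), array([289., 232.]), 77.6)
top 0.72 [273.9, 136.5] 791
wrist basket 0.76 [33.5, 221.1] (array([ 433., -297.]), array([ 58., 217.]), 64.6)
[[295.15329261 127.46936309]] [[466.2283257  264.03482339]]
```

```bash
python3 - <<'E'
from h import *
L=(.4347,-.2942,.16)
for th in(36,30,24,18,12):print(go(*pour(th,L)))
print(go(*pour(12,L)))
E
```

```text
0.072 0.001 -0.032 -0.000 -0.065 0.000
0.077 0.001 0.003 -0.000 -0.132 0.000
0.079 0.001 0.040 -0.000 -0.198 0.000
0.078 0.001 0.076 -0.000 -0.265 0.000
0.072 0.002 0.112 -0.000 -0.332 0.000
0.072 0.002 0.112 -0.000 -0.332 0.000
```

step_arm:
  motion: "0.072 0 -0.032 0 -0.065 0; 0.077 0 0.003 0 -0.132 0; 0.079 0 0.04 0 -0.198 0; 0.078 0 0.076 0 -0.265 0; 0.072 0 0.112 0 -0.332 0"

```text
t: 28.78
tcp_pos: [0.4672, -0.147, 0.247]
eef_rot: [3.14, -0.205, 1.36]
ft_force: [-0.0, 0.5, -3.0]
grip_width: 0.0109
```

```bash
python3 - <<'E'
from h import *
s=robot.read_state();print(s['tcp_pos'],s['eef_rot'],s['ft_force'])
print(go([.47,-.06,.21],Ro.from_euler('xyz',[np.pi,0,np.radians(82)])))
E
```

```text
[ 0.46717766 -0.14695301  0.24702821] [ 3.13959684 -0.20489249  1.36019985] [-0.02977156  0.51386604 -2.99015196]
0.153 -0.031 0.107 0.006 -0.130 -0.045
```

step_arm:
  motion: "0.05 -0.01 0.03 0 -0.06 0; 0.1 -0.02 0.06 0 -0.13 -0.02; 0.153 -0.031 0.1 0.006 -0.13 -0.045; 0.153 -0.031 0.1 0.006 -0.13 -0.045; 0.153 -0.031 0.1 0.006 -0.13 -0.045"

```text
t: 29.2
tcp_pos: [0.4684, -0.0583, 0.2129]
eef_rot: [-3.136, -0.006, 1.435]
ft_force: [0.4, -0.6, -2.4]
grip_width: 0.0107
```

```bash
python3 - <<'E'
from h import *
np.set_printoptions(suppress=True,precision=4)
s=robot.read_state();print(s['tcp_pos'],s['eef_rot'],s['ft_force'])
ims=[]
for n in("scene","top","wrist"):
    im=robot.read_camera(n);ims.append(im)
    for th in("rusk1","basket"):
        for r in robot.regions_of(th,n): 
            if r['score']>.4:print(n,th,r['score'],r['uv'],r['mask'].sum(),rect(cam(n,s),r['mask'],.075))
    if n=="top":
        for r in robot.regions_of("mat",n):print('mat',r['score'],rect(cam(n),r['mask'],.003))
cv2.imwrite("pics/c12.png",np.hstack([cv2.resize(ims[0][80:230,220:400],(384,320)),cv2.resize(ims[1][180:340,300:540],(400,320))])[:,:,::-1])
print(go([.447,.3925,.12],Ro.from_euler('xyz',[np.pi,0,np.radians(87.4)])))
E
```

```text
[ 0.4684 -0.0583  0.2129] [-3.1362 -0.0064  1.435 ] [ 0.4184 -0.6037 -2.3779]
scene rusk1 0.45 [289.6, 118.5] 36 (array([ 460., -309.]), array([45., 16.]), 82.3)
scene rusk1 0.45 [280.4, 127.9] 190 (array([ 502., -289.]), array([57., 61.]), 80.6)
scene basket 0.9 [284.6, 130.3] 1892 (array([ 456., -283.]), array([287., 230.]), 77.2)
scene basket 0.56 [326.5, 123.4] 2049 (array([ 361., -246.]), array([239., 194.]), 82.2)
top rusk1 0.91 [492.5, 281.8] 333 (array([ 379., -381.]), array([33., 58.]), 77.9)
top rusk1 0.68 [486.5, 256.6] 338 (array([ 446., -362.]), array([34., 60.]), 75.0)
top rusk1 0.62 [495.8, 257.5] 273 (array([ 438., -398.]), array([29., 59.]), 78.9)
top basket 0.74 [466.0, 263.2] 5730 (array([ 424., -331.]), array([194., 205.]), 78.4)
wrist rusk1 0.91 [8.0, 145.6] 1008 (array([ 387., -319.]), array([18., 52.]), 63.6)
wrist rusk1 0.87 [10.5, 204.2] 1133 (array([ 436., -342.]), array([21., 60.]), 63.6)
wrist rusk1 0.7 [41.1, 203.4] 1994 (array([ 439., -317.]), array([38., 51.]), 82.1)
wrist basket 0.86 [39.9, 135.6] 10784 (array([ 350., -251.]), array([129.,  33.]), 84.8)
0.892 -0.172 0.192 -0.001 -0.003 -0.061
```

View pics/c12.png

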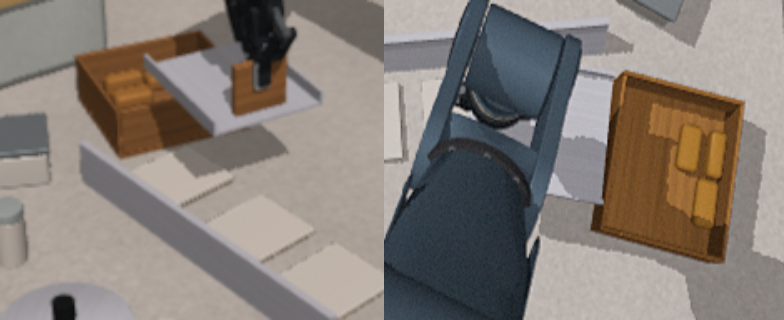

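step_arm:
  motion: "0.08 -0.015 0 0 0 -0.02; 0.16 -0.03 0 0 0 -0.04; 0.24 -0.045 0 0 0 -0.06; 0.32 -0.062 0 0 0 -0.06; 0.4 -0.078 0 0 0 -0.06"

```text
t: 30.12
tcp_pos: [0.4584, 0.1441, 0.2148]
eef_rot: [-3.14, -0.005, 1.525]
ft_force: [1.0, -0.2, -2.3]
grip_width: 0.0111
```

step_arm:
  motion: "0.08 -0.008 0 0 0 0; 0.16 -0.016 0 0 0 0; 0.24 -0.024 0 0 0 0; 0.32 -0.032 0 0 0 0; 0.4 -0.04 0 0 0 0"

```text
t: 30.53
tcp_pos: [0.4473, 0.3452, 0.2157]
eef_rot: [-3.14, -0.005, 1.526]
ft_force: [0.4, -0.3, -1.8]
grip_width: 0.0114
```

step_arm:
  motion: "0.04 -0.004 0 0 0 0; 0.06 -0.006 0.03 0 0 0; 0.06 -0.006 0.06 0 0 0; 0.06 -0.006 0.1 0 0 0; 0.06 -0.006 0.1 0 0 0"

```text
t: 30.95
tcp_pos: [0.4437, 0.3727, 0.1623]
eef_rot: [-3.134, -0.001, 1.526]
ft_force: [-1.1, -0.4, -3.7]
grip_width: 0.011
```

```bash
python3 - <<'E'
from h import *
np.set_printoptions(suppress=True,precision=4)
s=robot.read_state();print(s['tcp_pos'],s['eef_rot'],s['ft_force'])
print(go([.446,.394,.07],Ro.from_euler('xyz',[np.pi,0,np.radians(87.4)])))
E
```

```text
[0.4437 0.3727 0.1623] [-3.1338 -0.0009  1.5263] [-1.1105 -0.3541 -3.6928]
0.043 0.004 0.185 -0.005 -0.001 0.001
```

step_arm:
  motion: "0.043 0.004 0.04 0 0 0; 0.043 0.004 0.09 0 0 0; 0.043 0.004 0.13 0 0 0; 0.043 0.004 0.17 0 0 0; 0.043 0.004 0.17 0 0 0"

```text
t: 31.37
tcp_pos: [0.4472, 0.394, 0.0779]
eef_rot: [-3.134, -0.001, 1.525]
ft_force: [-0.6, -0.2, -2.8]
grip_width: 0.0111
```

```bash
python3 - <<'E'
from h import *
np.set_printoptions(suppress=True,precision=4)
s=robot.read_state();print(s['tcp_pos'],s['eef_rot'],s['ft_force'])
print(go([.446,.394,.0625],Ro.from_euler('xyz',[np.pi,0,np.radians(87.4)])))
E
```

```text
[0.4472 0.394  0.0779] [-3.1344 -0.001   1.5252] [-0.5701 -0.2485 -2.8181]
-0.000 -0.002 0.031 -0.005 -0.001 -0.000
```

step_arm:
  motion: "0 0 0.01 0 0 0; 0 0 0.02 0 0 0; 0 0 0.026 0 0 0; 0 0 0.026 0 0 0"

```text
t: 31.7
tcp_pos: [0.4492, 0.3956, 0.0684]
eef_rot: [-3.141, -0.005, 1.526]
ft_force: [0.2, -0.4, -2.5]
grip_width: 0.0113
```

step_arm:
  motion: "0 0 0.004 0 0 0; 0 0 0.004 0 0 0; 0 0 0.004 0 0 0"

```text
t: 31.95
tcp_pos: [0.449, 0.3957, 0.0663]
eef_rot: [-3.141, -0.005, 1.526]
ft_force: [-0.3, 1.7, -2.6]
grip_width: 0.0112
```

step_arm:
  motion: "0 -0.004 0.003 0 0.003 0; 0 -0.006 0.006 0 0.003 0; 0 -0.006 0.006 0 0.003 0"

```text
t: 32.2
tcp_pos: [0.4461, 0.3959, 0.0633]
eef_rot: [3.141, -0.01, 1.527]
ft_force: [0.5, 0.1, 1.6]
grip_width: 0.0113
```

step_arm:
  motion: "0 0 0.004 0 0 0; 0 0 0.004 0 0 0; 0 0 0.004 0 0 0"

```text
t: 32.45
tcp_pos: [0.4464, 0.3962, 0.0625]
eef_rot: [3.141, -0.01, 1.527]
ft_force: [-1.2, 0.6, 8.5]
grip_width: 0.0113
```

step_arm:
  motion: "0 0 0.001 0 -0.006 0; 0 0 0.001 0 -0.006 0; 0 0 0.001 0 -0.006 0"

```text
t: 32.7
tcp_pos: [0.4464, 0.3962, 0.0625]
eef_rot: [3.141, -0.001, 1.526]
ft_force: [-1.8, -1.1, 11.9]
grip_width: 0.0109
```

step_arm:
  motion: "0 0 0 0 0 0; 0 0 0 0 0 0; 0 0 0 0 0 0; 0 0 0 0 0 0; 0 0 0 0 0 0"
  jaw: 60

```text
t: 33.12
tcp_pos: [0.4456, 0.3956, 0.06]
eef_rot: [-3.139, 0.0, 1.526]
ft_force: [0.3, -0.3, -0.7]
grip_width: 0.0514
```

step_arm:
  motion: "0 0 -0.03 0 0 0; 0 0 -0.08 0 0 0; 0 0 -0.16 0 0 0; 0 0 -0.24 0 0 0; 0 0 -0.32 0 0 0"

```text
t: 33.53
tcp_pos: [0.4454, 0.3953, 0.2213]
eef_rot: [-3.138, 0.001, 1.526]
ft_force: [0.6, 0.7, -0.3]
grip_width: 0.0515
```

step_arm:
  motion: "-0.05 -0.08 -0.06 0 0 0; -0.05 -0.16 -0.06 0 0 0; -0.05 -0.24 -0.06 0 0 0; -0.05 -0.24 -0.06 0 0 0"

```text
t: 33.87
tcp_pos: [0.318, 0.3741, 0.2508]
eef_rot: [-3.134, 0.003, 1.528]
ft_force: [-0.8, -0.5, 0.0]
grip_width: 0.0511
```

```bash
python3 - <<'E'
from h import *
np.set_printoptions(suppress=True,precision=4)
s=robot.read_state();print(s['t'],s['tcp_pos'],s['eef_rot'],s['ft_force'])
for n in("top","scene"):
    im=robot.read_camera(n);c=cam(n,s);cv2.imwrite(f"pics/{n}13.png",im[:,:,::-1])
    for th,z in(("tile1",.012),("basket",.075),("tray",.005),("mat",.003),("rusk1",.028)):
        for r in robot.regions_of(th,n):
            if r["score"]>.4: 
                col=im[r['mask']].mean(0).astype(int);print(n,th,round(r["score"],2),np.round(r["uv"]),r["mask"].sum(),rect(c,r["mask"],z),col)
a=cv2.imread("pics/top0.png").astype(int);b=cv2.imread("pics/top13.png").astype(int)
d=(np.abs(a-b).sum(2)>60).astype(np.uint8)
k=cv2.connectedComponentsWithStats(cv2.morphologyEx(d,cv2.MORPH_OPEN,np.ones((3,3))))[2]
print("changed blobs",[x.tolist() for x in k[1:] if x[4]>25])
E
```

```text
33.8667 [0.318  0.3741 0.2508] [-3.134   0.0028  1.5278] [-0.7552 -0.4776  0.0405]
top tile1 0.9 [405. 232.] 1489 (array([ 501., -178.]), array([102., 101.]), 4.6) [179 172 167]
top tile1 0.83 [289. 243.] 1436 (array([479., 111.]), array([102.,  99.]), 4.0) [180 173 168]
top tile1 0.82 [343. 237.] 1509 (array([489., -24.]), array([102., 102.]), 5.4) [179 172 167]
top tray 0.77 [208. 253.] 4392 (array([443., 327.]), array([196., 158.]), 87.4) [152 148 153]
top tray 0.62 [345. 202.] 3163 (array([578., -28.]), array([ 51., 476.]), 5.1) [119 118 124]
top mat 0.76 [206. 286.] 1460 (array([442., 325.]), array([220., 180.]), 82.5) [87 86 95]
top mat 0.63 [482. 254.] 345 (array([ 454., -382.]), array([38., 65.]), 76.4) [135  91  35]
top mat 0.46 [342. 199.] 3334 (array([580., -29.]), array([ 54., 479.]), 5.0) [121 119 125]
top rusk1 0.78 [492. 282.] 339 (array([ 382., -396.]), array([36., 61.]), 78.6) [134  90  34]
top rusk1 0.69 [480. 255.] 334 (array([ 451., -375.]), array([37., 62.]), 79.5) [135  91  35]
top rusk1 0.48 [496. 256.] 258 (array([ 443., -415.]), array([29., 59.]), 78.9) [131 
[... 850 characters left out ...]
6.8) [137  90  44]
scene rusk1 0.52 [298. 117.] 162 (array([ 392., -380.]), array([60., 59.]), 81.2) [131  86  42]
scene rusk1 0.49 [279. 125.] 147 (array([ 460., -360.]), array([51., 58.]), 68.3) [136  89  44]
changed blobs [[176, 221, 10, 6, 39], [326, 220, 44, 48, 1572], [382, 221, 44, 44, 1611], [194, 222, 10, 6, 38], [207, 223, 44, 58, 1491], [271, 223, 44, 53, 1630], [181, 252, 4, 9, 28], [499, 252, 5, 16, 52], [0, 257, 250, 143, 15021], [243, 256, 5, 9, 35], [242, 269, 5, 7, 27], [108, 271, 5, 7, 26], [93, 274, 13, 17, 144], [504, 279, 5, 10, 40], [494, 285, 4, 8, 27], [503, 290, 5, 10, 39], [501, 303, 4, 8, 29], [245, 333, 160, 67, 4415], [256, 391, 22, 9, 135], [329, 395, 8, 5, 33]]
```

```bash
python3 -c "
from bench import robot;print(robot.finish_job())"
```

```text
the job is handed in; nothing more can be done
None
```

The job is done and handed in at about 34 s of robot time. All three tiles lie flat, glazed face up. All three rusks are in the basket, and the empty tray is back on its mat.

- **Tiles:** each was pushed up the upstand until it leaned, then tipped back from behind; none was carried. In the last pictures all three show white, 100 × 100 mm at shelf height, in both fixed cameras.
- **Rusks and tray:** the three rusks were seen inside the basket in both fixed cameras after the pour. The tray is flat and about 2 mm from the mat's centre.
- **Other things:** comparing top-camera pictures from start and end, nothing beyond the tiles, tray, rusks and arm had visibly moved. I noticed none of the "may be knocked" items being shifted.
- **Forces:** the highest force I read was 35 N, when the fingertips touched the shelf to find its height. The highest while pushing a tile was 23 N.

**Weak points:**
- The last top picture gave no basket detection, and the comparison showed narrow changed strips along the basket's right side. I took these for shadow, or a shift of a few millimetres as the rusks landed, and did not check further.
- I viewed no picture of the tray after setting it down; that check rests on the network masks.

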